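# Gang turn-over of deburred castings into a transport tray

### The job

Turn all the round castings over together into the blue tray: open the yellow cover of the turnover fixture, stand every casting lying about the bench upright as it is (red end down) in a pocket of the grey nest, lay the empty blue tray face-down over them between the guides, and slide the cover fully shut. Swing the leaf right over onto the pad by its red bar, slide the cover fully open to let the tray down, and swing the leaf right back, so that the tray is left flat on the pad with every casting standing red end up in a pocket. Do not disturb the tools and other things on the bench.

Things in the scene. Friction and masses are not known exactly. Their poses are not given: they have to be found in the camera images.
- hinge (a point): Centre of the turnover fixture's hinge axis, 46 mm above the bench; fixed to the base, does not turn with the leaf. x runs along the hinge axis; the nest lies on the -y side when the leaf is at 0, the pad on the +y side. Base: black plate 300 x 245 x 4 mm; two blue hinge posts, 62 mm high, 137 to 149 mm from here along +x and -x.
- pad (a point): Centre of the landing pad: top of the black base plate (4 mm above the bench), 75 mm to the +y side of the hinge axis. The tray ends here.
- leaf (a joint): Angle of the leaf, a hinged steel frame with the grey nest, cover and red bar. 0: nest right way up, on the -y side of the hinge. pi: swung right over, nest upside-down above the pad. A stop at each end. About 0.7 kg plus load, up to 14 N at the bar; hinge damped (0.8 N m s/rad): let go, it sinks slowly.
- guide (a point): A point on the leaf: top of one corner guide. Four steel guides and two end plates hold a laid-on tray with 3 mm play all round; guides only within 16 mm of the end plates, which stand 128 to 135 mm from the centre along the row. Leaf at 0: guides 72 mm, end plates 81 mm above the bench; two rails on the end plates, up to 87 mm high, reach 205 mm out from the hinge axis.
- nest (a point): Centre of the nest's pocket floor, 75 mm from the hinge axis, 30 mm above the bench with the leaf at 0. Axes turn with the leaf: x along the row (parallel to the hinge's x), z out of the pockets, +y to the hinge axis. The grey nest, part of the leaf, has four square pockets at x = -93, -31, 31, 93 mm, each 59 x 59 mm, 16 mm deep, walls 3 mm.
- bar (a point): Point on the axis of the red round bar by which the leaf is swung: 14 mm thick, parallel to the hinge, 185 mm from the hinge axis and level with it (46 mm above the bench) when the leaf is at 0 or pi. This point lies at x = 60 mm of the hinge's frame; the bar is free from x = 12 to 125 mm. It can turn in the fingers.
- cover (a joint): Travel of the yellow flat cover (257 x 60 x 4 mm) on its rails, m. 0: shut, over the middle of the nest; 0.095: fully open; it slides away from the hinge to open. Friction 1 N. Shut, it clears a laid-on tray by 2 mm. Leaf at 0: cover 82 to 86 mm above the bench. Leaf at pi: 6 to 10 mm, under the tray, which drops 6 mm when it is pulled out. Leaf stood up: an open cover slides shut by itself.
- fin (a point): Grip point on the cover's black fin: 12 mm thick (along the hinge's x), 28 mm high, 70 mm long, sticking out away from the hinge, at x = -70 mm of the hinge's frame. Reachable from above with the leaf at 0 (fin 58 to 86 mm above the bench) and at pi (6 to 34 mm). This point: mid-height, 160 mm from the hinge axis when shut, 20 mm short of the fin's end.
- tray: Loose blue tray, 251 x 65 x 22 mm, 0.25 kg: floor 6 mm, four pockets along its x like the nest's (59 x 59 mm, 16 mm deep). Origin: centre of the floor's outer face; z points to the pockets' open side, so down at the start (face-down on the bench, origin 22 mm up). Goes either way round. Laid on seated castings, its origin is 50 mm above the nest's floor.
- casting1: Round aluminium casting, 54 mm diameter, 44 mm high, both ends chamfered 5 mm, about 0.18 kg; origin: centre of its underside (painted red), z up to its other end (bright ring with black bore), which is up at the start. May be absent.
- casting2: Round aluminium casting, 54 mm diameter, 44 mm high, both ends chamfered 5 mm, about 0.18 kg; origin: centre of its underside (painted red), z up to its other end (bright ring with black bore), which is up at the start. May be absent.
- casting3: Round aluminium casting, 54 mm diameter, 44 mm high, both ends chamfered 5 mm, about 0.18 kg; origin: centre of its underside (painted red), z up to its other end (bright ring with black bore), which is up at the start. May be absent.
- casting4: Round aluminium casting, 54 mm diameter, 44 mm high, both ends chamfered 5 mm, about 0.18 kg; origin: centre of its underside (painted red), z up to its other end (bright ring with black bore), which is up at the start. May be absent.
- file_wood: Bystander: flat file with wooden handle, 210 mm long; origin at its underside.
- file_green: Bystander: flat file with green handle, 210 mm long; origin at its underside.
- tube: Bystander: yellow tube with black cap, 115 mm long; origin at its underside.
- brush: Bystander: hand brush; origin at its underside.
- oil: Bystander: orange oil bottle, 56 mm wide, 130 mm tall; origin at its underside.
- gauge_case: Bystander: grey gauge case, 130 x 70 x 30 mm; origin at its underside.

How it is judged (in metres and radians):
On the way, in this order (a step that is already met when the one before it is completed fails the run):
1. every casting stands red end down in a pocket of the nest, leaf down at 0 (x of casting1 in the frame of nest between -0.105 and 0.105 m and y of casting1 in the frame of nest between -0.009 and 0.009 m and z of casting1 in the frame of nest between -0.005 and 0.008 m and angle between each of casting1, casting2, casting3, casting4's own z axis and vertical below 0.15 rad and x of casting2 in the frame of nest between -0.105 and 0.105 m and y of casting2 in the frame of nest between -0.009 and 0.009 m and z of casting2 in the frame of nest between -0.005 and 0.008 m and x of casting3 in the frame of nest between -0.105 and 0.105 m and y of casting3 in the frame of nest between -0.009 and 0.009 m and z of casting3 in the frame of nest between -0.005 and 0.008 m and x of casting4 in the frame of nest between -0.105 and 0.105 m and y of casting4 in the frame of nest between -0.009 and 0.009 m and z of casting4 in the frame of nest between -0.005 and 0.008 m and value of joint leaf below 0.1 rad), for 0.2 s.
2. the blue tray lies face-down on the castings between the guides (x of tray in the frame of nest between -0.008 and 0.008 m and y of tray in the frame of nest between -0.008 and 0.008 m and z of tray in the frame of nest between 0.044 and 0.057 m and x of casting1 in the frame of nest between -0.105 and 0.105 m and y of casting1 in the frame of nest between -0.009 and 0.009 m and z of casting1 in the frame of nest between -0.005 and 0.008 m and angle between each of casting1, casting2, casting3, casting4's own z axis and vertical below 0.15 rad and x of casting2 in the frame of nest between -0.105 and 0.105 m and y of casting2 in the frame of nest between -0.009 and 0.009 m and z of casting2 in the frame of nest between -0.005 and 0.008 m and x of casting3 in the frame of nest between -0.105 and 0.105 m and y of casting3 in the frame of nest between -0.009 and 0.009 m and z of casting3 in the frame of nest between -0.005 and 0.008 m and x of casting4 in the frame of nest between -0.105 and 0.105 m and y of casting4 in the frame of nest between -0.009 and 0.009 m and z of casting4 in the frame of nest between -0.005 and 0.008 m), for 0.2 s.
3. the cover is fully shut over the tray (x of tray in the frame of nest between -0.008 and 0.008 m and y of tray in the frame of nest between -0.008 and 0.008 m and z of tray in the frame of nest between 0.044 and 0.057 m and value of joint cover below 0.008 m), for 0.2 s.
4. the leaf is swung right over onto the pad side, cover still shut (value of joint leaf above 3.04 rad and value of joint cover below 0.012 m and x of tray in the frame of nest between -0.008 and 0.008 m and y of tray in the frame of nest between -0.008 and 0.008 m and z of tray in the frame of nest between 0.044 and 0.057 m), for 0.2 s.
5. the cover is fully open with the leaf over (value of joint cover above 0.085 m and value of joint leaf above 3 rad), for 0.2 s.
At the end, for the whole second after the job is handed in: Every casting stands red end up, seated in a pocket of the blue tray; the tray lies flat (within 0.1 rad), pockets up, on the pad within 50 mm of its centre; the leaf is back down (below 0.1 rad); all at rest (x of casting1 in the frame of tray between -0.105 and 0.105 m and y of casting1 in the frame of tray between -0.009 and 0.009 m and z of casting1 in the frame of tray between 0.044 and 0.056 m and angle between each of casting1, casting2, casting3, casting4's own z axis and vertical above 2.9 rad and linear speed of each of casting1, casting2, casting3, casting4, tray below 0.02 m/s and x of casting2 in the frame of tray between -0.105 and 0.105 m and y of casting2 in the frame of tray between -0.009 and 0.009 m and z of casting2 in the frame of tray between 0.044 and 0.056 m and x of casting3 in the frame of tray between -0.105 and 0.105 m and y of casting3 in the frame of tray between -0.009 and 0.009 m and z of casting3 in the frame of tray between 0.044 and 0.056 m and x of casting4 in the frame of tray between -0.105 and 0.105 m and y of casting4 in the frame of tray between -0.009 and 0.009 m and z of casting4 in the frame of tray between 0.044 and 0.056 m and angle between tray's own z axis and vertical below 0.1 rad and height (world z) of tray below 0.012 m and horizontal distance between tray and pad below 0.05 m and value of joint leaf below 0.1 rad); the robot touches nothing.
It fails at once if a bystander (file, tube, brush, oil bottle or gauge case) is moved more than 40 mm (distance of any of file_wood, file_green, tube, brush, oil, gauge_case from where it was at the start of the episode above 0.04 m).
Of casting1, casting2, casting3, casting4 only 2 to 4 are there at a start; the rules pass over those that are not, and their reading is None.
At some moment in a run one of casting1, casting2, casting3, casting4 may be knocked a few centimetres aside while the robot is not near it.
It also fails if it takes over 210 s, if anything falls off the work surface, if the arm or the gripper's body presses on something with over 40 N, if the wrist force passes 120 N, or if a joint passes its speed limit or range.

### The arm

A 7-joint arm with a two-finger parallel gripper is mounted at the origin on the work surface. World frame = base frame: x ahead of the robot, y to its left, z up, the work surface at z = 0. Lengths are in mm, angles in rad, forces in N, time in s.
With the tool pointing down it reaches from about 350 to 900 mm from the base axis. Payload 8.1 kg.
Tool frame: the origin (TCP) lies at the very end of the fingers, on their centre line; the grasp point (between the pads) lies 19 mm behind it (r.grip_point_offset is the distance from the TCP to the grasp point, in mm); z points along the fingers, y is the line along which they close (so a half turn about z gives the same grasp; the last joint's range is limited). The gripper opens to 85 mm and grips with 20 to 120 N. Pads are 22 mm wide; open, the fingers measure 114 mm over their backs; the gripper's body (76 mm by 85 mm) begins 54 mm behind the grasp point. The pads swing forward as they close: fully open they stand 13 mm farther back than shut.
Start: joints at [1.023, 0.434, 0.025, 1.573, -0.012, 1.134, -0.075], TCP at [268.903, -564.21, 231.323] pointing down, gripper open.
Joint ranges: [-2.62, 2.62], [-0.44, 2.09], [-1.27, 1.32], [0.08, 2.57], [-1.32, 4.46], [0.12, 2], [-2.74, 2.74]. Speed limits (rad/s): [2.22, 2.22, 3.01, 3.01, 3.14, 3.14, 3.14].

### API

Orientations are given as a unit quaternion [w, x, y, z].
In Python, from workcell import r gives the robot as it stands.
- The arm moves only by the tool servo_tool, never from a script. Its argument "moves" is a list of rows, each a list of 3 entries, a list of its own where there are three numbers: the finger opening in m, from 0 to 0.0854, then the shift along the tool's x, y, z in m, then the turn about the tool's z in degrees. A call has 1 to 12 rows; each row is the pose to reach, as a shift and turn from the pose commanded when the call began, along the tool's axes at that moment; what a row does not reach only later rows make up. A row lasts 1/8 s, in which the tool goes at most 62.5 mm and 10.7 degrees, less where a joint would pass 70% of its speed; a pose out of reach is approached as far as the arm can. A call with a gripper value outside its range is refused whole. The fingers move at their own pace and stop on an object; the grip force is fixed at half the most. Time passes only in rows, so rows that repeat a pose let the fingers close. It gives the time, the measured TCP pose, the force, the opening and the grip force at its end, in the units of the state.
- r.get_obs(): the state, without advancing time (a new reading comes with each control period).
- r.get_image(name): name is "scene" or "top" or "wrist"; returns a dict with "pixels" (420x560x3 uint8, red, green, blue), "fx", "fy", "cx", "cy" (pixels), "dist" ([k1, k2, p1, p2, k3] as OpenCV has them; the pictures are not rectified), "world_to_cam" (4x4, takes a point from world to camera coordinates); the wrist camera has in their place "hand_eye" (4x4, takes a point from camera to tool coordinates, whose origin is the TCP and whose axes are the flange's). Camera axes: x right, y down, z forward; pixel columns grow to the right and rows downward; lengths in mm; the calibration is good to about 2 mm. A picture is of the moment at which its call begins: read the wrist's pose just before it. There is no depth.
- r.sign_off(): hands the job in; it is judged then, once.
The state is a dict: "clock": time; "q": joint angles; "qd": joint speeds; "joint_efforts": joint torques, N m; "eef_pos": TCP position; "ee_rot": TCP orientation; "contact_force": force on the tool from outside, world axes, zero at the start; "wrist_torque": the same for the moment, N m; "grip_width": opening from 0.0 (shut) to 1.0 (fully open); "gripper_force": force on a finger pad.
Only numpy, scipy, OpenCV 4.12 (cv2) and the standard library are available. Lean on these libraries where they do the work, as an engineer would, in place of code of your own. Each camera call takes 0.05 s, during which the arm holds its last target. There are 200 camera calls.

## Working session

There is one attempt and no reset: what is moved stays moved. The work goes in short steps, Python scripts to look and compute and a tool call to move; the robot and the scene stay as the last step left them, time stands still between calls to the robot, and variables do not carry over. Pictures are saved under pics/ and viewed, at most 14 in all, crops included, and the job is handed in when it is done.

Besides the shell and the picture viewer there is one more tool, called after "Request:" in YAML: its name, and indented under it one key for each argument. servo_tool: Moves the arm, as the interface text tells. Its arguments: {"type":"object","properties":{"moves":{"type":"array"}},"required":["moves"]}

```bash
mkdir -p pics; cat > h.py <<'E'
import numpy as np, cv2
from workcell import r
def K(im): return np.array([[im['fx'],0,im['cx']],[0,im['fy'],im['cy']],[0,0,1.]]), np.array(im['dist'],float)
def Rq(q):
    from scipy.spatial.transform import Rotation as R
    return R.from_quat([q[1],q[2],q[3],q[0]]).as_matrix()
def shot(name):
    o=r.get_obs(); im=r.get_image(name); 
    if name=='wrist':
        T=np.eye(4);T[:3,:3]=Rq(o['ee_rot']);T[:3,3]=o['eef_pos']
        im['c2w']=T@np.array(im['hand_eye'])
    else: im['c2w']=np.linalg.inv(np.array(im['world_to_cam']))
    return im
def onplane(im,uv,z):
    k,d=K(im); p=cv2.undistortPoints(np.array(uv,float).reshape(-1,1,2),k,d).reshape(-1,2)
    v=np.c_[p,np.ones(len(p))]@im['c2w'][:3,:3].T; c=im['c2w'][:3,3]
    return c+v*((z-c[2])/v[:,2])[:,None]
def save(im,n): cv2.imwrite('pics/'+n+'.png',cv2.cvtColor(im['pixels'],cv2.COLOR_RGB2BGR))
E
python3 - <<'E'
from h import *
for n in('scene','top'):
    im=shot(n);save(im,n+'0');print(n,im['c2w'].round(2).tolist())
o=r.get_obs();print({k:np.round(o[k],3) for k in('eef_pos','ee_rot','contact_force','grip_width')}, r.grip_point_offset)
E
```

```text
scene [[0.12, 0.74, -0.66, 1443.38], [0.99, -0.1, 0.06, -89.85], [-0.02, -0.66, -0.75, 1052.49], [0.0, 0.0, 0.0, 1.0]]
top [[0.01, -1.0, 0.05, 512.19], [-1.0, -0.01, 0.0, 5.86], [-0.0, -0.05, -1.0, 1222.04], [0.0, 0.0, 0.0, 1.0]]
{'eef_pos': array([ 268.646, -563.792,  230.611]), 'ee_rot': array([-0.001,  0.975,  0.221, -0.   ]), 'contact_force': array([ 0.302, -0.371, -0.416]), 'grip_width': np.float64(1.001)} 18.700000000000003
```

```bash
python3 -c "
import cv2,numpy as np
a=cv2.imread('pics/top0.png');cv2.imwrite('pics/top0b.png',cv2.resize(a,(800,600)))"
```

```text
(no output)
```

View pics/top0b.png

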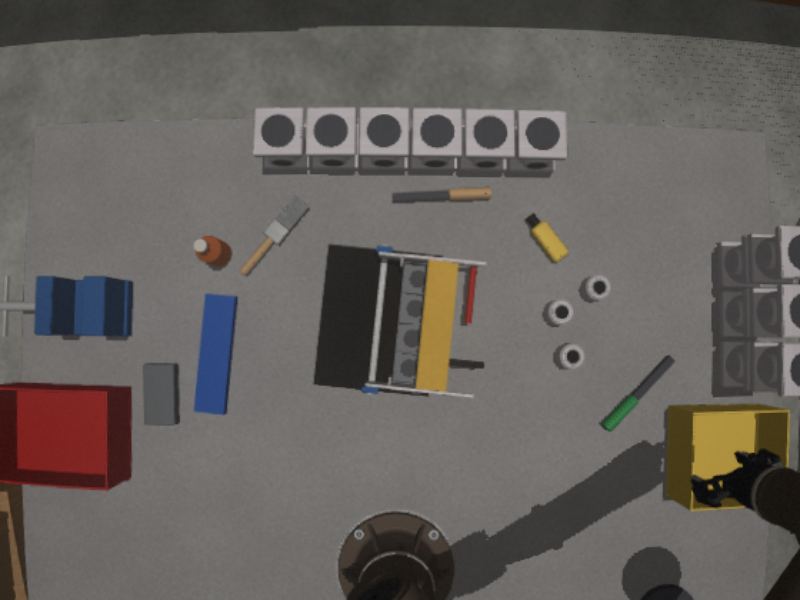

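View pics/scene0.png

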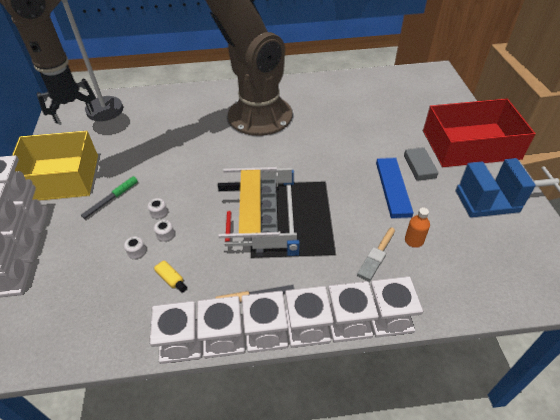

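The top view shows three castings at about (598,287), (559,312) and (572,355), the face-down blue tray at (216,353), and the fixture around (400,320) with its cover partly open. The bystanders lie clear of these. The scene view agrees.

```bash
cat >> h.py <<'E'
def comps(m,amin=30):
    n,l,s,c=cv2.connectedComponentsWithStats(m.astype(np.uint8),connectivity=8)
    return [(int(s[i,4]),c[i].round(1),(l==i)) for i in range(1,n) if s[i,4]>=amin]
def hsv(im): return [a.astype(int) for a in cv2.split(cv2.cvtColor(im['pixels'],cv2.COLOR_RGB2HSV))]
def rect(im,m,z):
    c=max(cv2.findContours(m.astype(np.uint8),0,cv2.CHAIN_APPROX_NONE)[0],key=cv2.contourArea)
    p=onplane(im,c.reshape(-1,2),z)[:,:2].astype(np.float32)
    (cx,cy),(a,b),t=cv2.minAreaRect(p)
    if a<b: a,b,t=b,a,t+90
    return np.round([cx,cy,a,b,(t+90)%180-90],1)
E
python3 - <<'E'
from h import *
for n in('top','scene'):
    im=shot(n);H,S,V=hsv(im);print(n)
    for A,c,m in comps((H>100)&(H<125)&(S>140)&(V>60)):
        w=onplane(im,[c],62)[0]
        if A<1500 and abs(w[1])<520 and 250<w[0]<1000: print(' blue',A,c,onplane(im,[c],62)[0].round(1), rect(im,m,22))
    for A,c,m in comps((H>15)&(H<32)&(S>150)&(V>100),60):
        w=onplane(im,[c],86)[0]
        if abs(w[1])<520 and 250<w[0]<1000: print(' yel',A,c,w.round(1),rect(im,m,86))
    for A,c,m in comps(((H<6)|(H>174))&(S>150)&(V>60),15):
        w=onplane(im,[c],46)[0]
        if abs(w[1])<400 and 250<w[0]<1000: print(' red',A,c,w.round(1),rect(im,m,46))
    for A,c,m in comps((S<40)&(V>170),20):
        w=onplane(im,[c],44)[0]
        if A<600 and -520<w[1]<-50 and 250<w[0]<800: print(' ring',A,c,w.round(1),rect(im,m,44))
    for A,c,m in comps((V<28),20):
        w=onplane(im,[c],44)[0]
        if -520<w[1]<300 and 250<w[0]<800: print(' dark',A,c,w.round(1),rect(im,m,4 if A>2000 else 44))
E
```

```text
top
 yel 241 [385.7 168.3] [ 692.  -307.1   86. ] [ 692.1 -304.7   79.7   32.1   37.6]
 yel 1824 [305.4 227.9] [519.5 -77.   86. ] [520.6 -77.  253.3  58.6  -5.3]
 red 145 [329.1 206.3] [ 583.6 -149.1   46. ] [ 584.6 -149.3  112.9   10.8   -5.5]
 ring 54 [309.6 274.7] [383.3 -93.4  44. ] [383.5 -91.9 123.3   3.6  84.5]
scene
 blue 1287 [393.9 188.2] [512.7 364.9  62. ] [464.5 384.3 263.5  69.9  -4.6]
 blue 106 [292.7 248. ] [697.5  26.2  62. ] [665.2  30.9  53.7  31.7  -7.8]
 yel 1266 [249.7 201.7] [530.4 -76.7  86. ] [519.6 -75.6 251.4  59.9  -4.9]
 yel 377 [167.8 273.4] [ 752.9 -305.9   86. ] [ 753.  -305.2   88.5   34.9   38. ]
 red 84 [228.  221.9] [ 564.7 -145.9   46. ] [ 562.5 -145.8   81.8   11.7   -3.1]
 ring 524 [174.1 166.1] [ 295.4 -310.3   44. ] [ 297.  -307.   142.3  133.8   25.1]
 ring 185 [144.6 171.2] [ 306.7 -405.5   44. ] [ 312.6 -403.4   90.4   71.1   34.7]
 ring 400 [256.5 223.7] [581.4 -63.6  44. ] [529.7 -76.3 249.8 195.2  86.3]
 ring 218 [178.6 201.6] [ 460.  -292.2   44. ] [ 461.4 -293.6   83.9   77.6  -32.8]
 ring 132 [155.6 204.1] [ 460.8 -361.8   44. ] [ 456.7 -359.7   60.6   51.5  -37. ]
 ring 34 [235.  219.9] [ 558.  -125.1   44. ] [ 558.4 -126.7   39.5   14.8   -3.6]
 ring 143 [162.1 226.8] [ 555.4 -338.    44. ] [ 552.7 -337.6   55.    51.2   36.3]
 ring 358 [122.7 241. ] [ 593.4 -447.1   44. ] [ 588.5 -446.2  117.2   76.5   64.1]
 ring 56 [207.4 240. ] [ 622.8 -207.6   44. ] [ 620.6 -211.1   57.    32.    41.3]
 ring 62 [114.4 254.1] [ 637.6 -465.2   44. ] [ 634.7 -465.6   39.8   30.4   14.2]
 ring 62 [242.4 259.4] [ 704.  -113.7   44. ] [ 702.3 -115.9   39.9   35.4   -4.5]
 dark 101 [228.4 187.3] [ 419.4 -137.5   44. ] [ 417.8 -138.5   63.1   25.3   88.7]
 dark 45 [274.1 249.6] [682.4 -23.7  44. ] [683.9 -22.8  58.5   7.   82.2]
 dark 21 [183.1 288.3] [ 775.5 -273.8   44. ] [ 774.  -272.5   21.4   10.8  -18.5]
```

```bash
python3 - <<'E'
from h import *
im=shot('top');H,S,V=hsv(im)
print('posts',onplane(im,[[268.8,174.3],[259,272.3]],62).round(1).tolist())
print('base corners',onplane(im,[[231,171.5],[220.5,268.5]],4).round(1).tolist())
for A,c,m in comps((H>100)&(H<125)&(S>120)&(V>40),15):
    w=onplane(im,[c],22)[0]
    if abs(w[1])<520 and 250<w[0]<1000: print('blue',A,c,onplane(im,[c],62)[0].round(1),rect(im,m,22))
for z in (44,):
  for A,c,m in comps((S<60)&(V>125),20):
    w=onplane(im,[c],44)[0]
    if A<900 and -450<w[1]<-180 and 300<w[0]<800: print('ring',A,c,w.round(1),rect(im,m,44))
E
```

```text
posts [[673.9, 28.3, 62.0], [390.9, 53.5, 62.0]]
base corners [[689.6, 144.8, 4.0], [394.7, 172.4, 4.0]]
blue 28 [268.5 174.2] [674.2  29.1  62. ] [680.4  28.5  30.    6.  -89.5]
blue 1754 [150.1 247.7] [457.  371.8  62. ] [455.6 384.6 248.4  67.9  -4.5]
blue 37 [258.5 272.5] [390.3  54.9  62. ] [386.1  56.6  32.7   8.9 -89.3]
ring 142 [419.1 200. ] [ 605.3 -419.5   44. ] [ 605.3 -419.2   49.4   47.8  -89.4]
ring 152 [393.1 217.3] [ 553.1 -339.9   44. ] [ 552.5 -339.7   48.9   48.3  -45.4]
ring 154 [400.3 248.7] [ 460.5 -361.6   44. ] [ 459.7 -360.8   48.4   47.2  -89.9]
```

```bash
cat >> h.py <<'E'
HX,HY,HA=532.,41.3,np.radians(-5.1)
def hw(x,y): return HX+x*np.cos(HA)-y*np.sin(HA), HY+x*np.sin(HA)+y*np.cos(HA)
def go(x,y,z,psi=None):
    "shift (m) in tool axes & turn to reach TCP pose from the measured pose"
    o=r.get_obs();R=Rq(o['ee_rot']);p=np.array(o['eef_pos'])
    d=R.T@(np.array([x,y,z])-p); ps=np.degrees(np.arctan2(R[1,0],R[0,0]))
    t=None if psi is None else round((ps-psi+180)%360-180,1)
    print('shift',(d/1000).round(4),'turn',t,'dist',round(np.linalg.norm(d)),'psi',round(ps,1),'q',np.round(o['q'],2),'t',round(o['clock'],2))
E
python3 - <<'E'
from h import *
x,y=hw(-70,-203);print(x,y);go(x,y,150,84.9)
E
```

```text
444.2315831573585 -154.67373549773532
shift [ 0.3345 -0.294   0.0811] turn -59.4 dist 453 psi 25.5 q [ 1.02  0.43  0.02  1.57 -0.01  1.13 -0.08] t 0.25
```

Request:
servo_tool:
  moves:
    - [0.05,[0.334,-0.294,0.081],-59.4]
    - [0.05,[0.334,-0.294,0.081],-59.4]
    - [0.05,[0.334,-0.294,0.081],-59.4]
    - [0.05,[0.334,-0.294,0.081],-59.4]
    - [0.05,[0.334,-0.294,0.081],-59.4]
    - [0.05,[0.334,-0.294,0.081],-59.4]
    - [0.05,[0.334,-0.294,0.081],-59.4]
    - [0.05,[0.334,-0.294,0.081],-59.4]
    - [0.05,[0.334,-0.294,0.081],-59.4]
    - [0.05,[0.334,-0.294,0.081],-59.4]
    - [0.05,[0.334,-0.294,0.081],-59.4]
    - [0.05,[0.334,-0.294,0.081],-59.4]

```text
clock: 1.75
eef_pos: [443.7, -156.2, 150.4]
ee_rot: [0.0, 0.739, 0.674, -0.0]
contact_force: [-0.5, -0.1, 0.5]
grip_width: 0.583
gripper_force: 0.0
```

```bash
python3 - <<'E'
from h import *
x,y=hw(-70,-203);go(x,y,150,84.9)
im=shot('wrist');save(im,'w1');print(im['c2w'].round(2).tolist(),im['fx'])
H,S,V=hsv(im)
for A,c,m in comps((H>15)&(H<32)&(S>150)&(V>80),200): print('yel',A,c,rect(im,m,86))
E
```

```text
shift [0.0015 0.0004 0.0004] turn -0.1 dist 2 psi 84.8 q [ 0.52  0.31 -0.37  2.02  0.15  0.84 -0.02] t 1.75
[[1.0, -0.09, -0.03, 449.58], [-0.09, -0.95, -0.3, -78.38], [-0.0, 0.3, -0.95, 292.73], [0.0, 0.0, 0.0, 1.0]] 338.97520120182946
yel 43638 [364.3  81.4] [506.2 -73.9 230.8  60.2  -5.1]
yel 2715 [534.4 341. ] [ 629.3 -260.5   52.2   43.2   38.3]
```

View pics/w1.png

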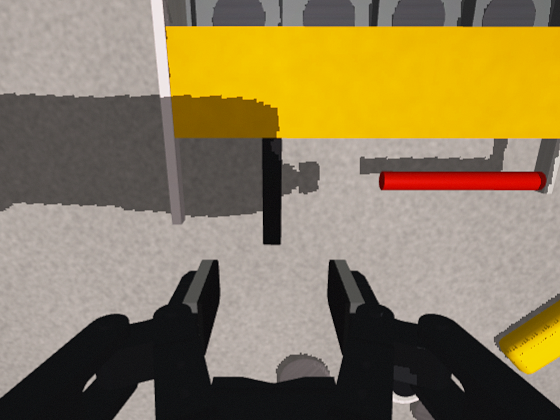

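The wrist view shows the fin at columns 263-281, rows 138-244, the cover's edges at rows 27 and 138, and the red bar at row 181, columns 380-545.

```bash
python3 - <<'E'
from h import *
im=shot('wrist')
def loc(p):
    d=p[:,:2]-[HX,HY];c,s=np.cos(HA),np.sin(HA);return np.c_[d[:,0]*c+d[:,1]*s,-d[:,0]*s+d[:,1]*c].round(1)
print('fin base,end',loc(onplane(im,[[272,138],[272,244]],86)),onplane(im,[[272,244]],86))
print('cover l/r edge',loc(onplane(im,[[167,27],[175,138],[350,27],[350,138]],86)))
print('bar',loc(onplane(im,[[380,181],[547,181]],46)))
x,y=hw(-70,-203)
E
```

```text
fin base,end [[ -72.2 -146.9]
 [ -72.3 -215.8]] [[ 440.81057861 -167.18525527   86.        ]]
cover l/r edge [[-129.5  -87.2]
 [-130.4 -146.8]
 [ -29.5  -87.2]
 [ -25.4 -146.9]]
bar [[   7.9 -182.3]
 [ 132.  -182.3]]
```

Request:
servo_tool:
  moves:
    - [0.05,[0.008,-0.001,0.05],0]
    - [0.05,[0.008,-0.001,0.097],0]
    - [0.05,[0.008,-0.001,0.097],0]
    - [0.0,[0.008,-0.001,0.097],0]
    - [0.0,[0.008,-0.001,0.097],0]
    - [0.0,[0.008,-0.001,0.097],0]
    - [0.0,[-0.002,-0.001,0.097],0]
    - [0.0,[-0.012,-0.001,0.097],0]
    - [0.0,[-0.022,-0.001,0.097],0]
    - [0.0,[-0.032,-0.001,0.097],0]
    - [0.0,[-0.042,-0.001,0.097],0]
    - [0.0,[-0.042,-0.001,0.097],0]

```text
clock: 3.35
eef_pos: [438.8, -198.4, 55.1]
ee_rot: [0.001, 0.739, 0.674, -0.0]
contact_force: [-5.4, 0.1, 9.3]
grip_width: 0.131
gripper_force: 58.5
```

Request:
servo_tool:
  moves:
    - [0.0,[-0.003,0,-0.001],0]
    - [0.0,[-0.003,0,-0.001],0]

```text
clock: 3.6
eef_pos: [438.6, -200.5, 55.1]
ee_rot: [0.0, 0.738, 0.674, -0.0]
contact_force: [-5.1, -0.4, 7.6]
grip_width: 0.131
gripper_force: 60.2
```

Request:
servo_tool:
  moves:
    - [0.0,[-0.003,0,0],0]
    - [0.0,[-0.003,0,0],0]

```text
clock: 3.85
eef_pos: [438.4, -202.4, 55.1]
ee_rot: [-0.0, 0.738, 0.675, -0.0]
contact_force: [-5.1, 2.5, 9.5]
grip_width: 0.132
gripper_force: 60.7
```

Request:
servo_tool:
  moves:
    - [0.0,[-0.003,0,0],0]
    - [0.0,[-0.003,0,0],0]

```text
clock: 4.1
eef_pos: [438.4, -202.4, 55.0]
ee_rot: [-0.001, 0.737, 0.676, 0.001]
contact_force: [-6.2, 14.5, 12.3]
grip_width: 0.126
gripper_force: 61.1
```

Request:
servo_tool:
  moves:
    - [0.05,[0.003,0,0],0]
    - [0.05,[0.003,0,0],0]
    - [0.05,[0.003,0,-0.05],0]
    - [0.05,[0.003,0,-0.1],0]
    - [0.05,[0.05,0.02,-0.15],0]
    - [0.05,[0.1,0.05,-0.19],0]
    - [0.05,[0.15,0.07,-0.2],0]
    - [0.05,[0.18,0.07,-0.2],0]
    - [0.05,[0.18,0.07,-0.2],0]
    - [0.05,[0.18,0.07,-0.2],0]

```text
clock: 5.35
eef_pos: [524.1, -33.8, 254.1]
ee_rot: [0.0, 0.738, 0.675, -0.0]
contact_force: [0.0, -0.9, 0.3]
grip_width: 0.586
gripper_force: 0.0
```

```bash
python3 - <<'E'
from h import *
im=shot('wrist');save(im,'w2');print(r.get_obs()['eef_pos'])
im=shot('top');H,S,V=hsv(im)
for A,c,m in comps((S<60)&(V>125),20):
    w=onplane(im,[c],44)[0]
    if A<900 and -450<w[1]<-180 and 300<w[0]<800: print('ring',A,c,w.round(1))
E
```

```text
[523.9887964  -34.36483705 254.07361779]
```

View pics/w2.png

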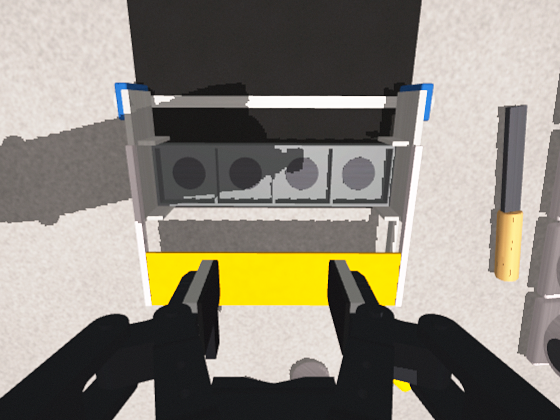

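The nest's four pockets show between columns 159 and 388, with the centre divider at 273, rows 144 to 206. The open cover's edge is at row 253, its sides at 148 and 401. The blue posts are at (128,100) and (418,100).

```bash
python3 - <<'E'
from h import *
im=shot('wrist')
def loc(p):
    d=p[:,:2]-[HX,HY];c,s=np.cos(HA),np.sin(HA);return np.c_[d[:,0]*c+d[:,1]*s,-d[:,0]*s+d[:,1]*c].round(1).tolist()
print('divider mid',loc(onplane(im,[[273,175],[216.5,175],[330,175]],46)))
print('nest edges y',loc(onplane(im,[[273,144],[273,206],[159,175],[388,175]],46)))
print('cover edge',loc(onplane(im,[[273,253],[148,253],[401,253]],86)))
print('rod',loc(onplane(im,[[273,101]],50)))
im=shot('top');H,S,V=hsv(im)
for A,c,m in comps((S<60)&(V>110),20):
    w=onplane(im,[c],44)[0]
    if A<900 and -450<w[1]<-180 and 300<w[0]<800: print('ring',A,c,w.round(1))
x,y=hw(0,0)
go(553,-340,120,-5.1)
E
```

```text
divider mid [[-2.7, -71.4], [-62.0, -71.4], [57.2, -71.5]]
nest edges y [[-2.6, -39.2], [-2.7, -105.5], [-122.5, -71.3], [118.1, -71.5]]
cover edge [[-2.7, -142.4], [-127.9, -142.3], [125.4, -142.5]]
rod [[-2.6, 2.7]]
shift [-0.3018  0.0569  0.1343] turn 89.9 dist 335 psi 84.8 q [ 0.33  0.3  -0.46  1.75  0.14  1.13 -0.27] t 5.55
```

Request:
servo_tool:
  moves:
    - [0.085,[-0.302,0.057,0.06],89.9]
    - [0.085,[-0.302,0.057,0.06],89.9]
    - [0.085,[-0.302,0.057,0.06],89.9]
    - [0.085,[-0.302,0.057,0.06],89.9]
    - [0.085,[-0.302,0.057,0.06],89.9]
    - [0.085,[-0.302,0.057,0.06],89.9]
    - [0.085,[-0.302,0.057,0.134],89.9]
    - [0.085,[-0.302,0.057,0.134],89.9]
    - [0.085,[-0.302,0.057,0.134],89.9]
    - [0.085,[-0.302,0.057,0.134],89.9]
    - [0.085,[-0.302,0.057,0.134],89.9]

```text
clock: 6.92
eef_pos: [553.9, -339.2, 120.6]
ee_rot: [0.0, 0.999, -0.043, 0.0]
contact_force: [-0.6, -0.1, -0.3]
grip_width: 0.996
gripper_force: 0.0
```

```bash
sed -i 's/^HX,HY,HA=.*/HX,HY,HA=530.9,42.0,np.radians(-5.1)/' h.py; cat >> h.py <<'E'
def rings(n='wrist',v=110,lo=20):
    im=shot(n);H,S,V=hsv(im);out=[]
    for A,c,m in comps((S<60)&(V>v),lo):
        (u,w),rad=cv2.minEnclosingCircle(np.argwhere(m)[:,::-1].astype(np.float32))
        p=onplane(im,[[u,w],[u+rad,w]],44);d=np.linalg.norm(p[1]-p[0])
        if 17<d<35: out.append((A,np.round([u,w]),p[0].round(1),round(d,1)))
    return im,out
E
python3 - <<'E'
from h import *
im,o=rings();save(im,'w3')
for k in o: print(k)
print(r.get_obs()['eef_pos'])
for k in rings('top')[1]+rings('scene')[1]: print(k)
E
```

```text
(533, array([  2., 318.]), array([ 492.4, -128.2,   44. ]), np.float64(23.8))
[ 553.95671676 -339.08715093  120.62533102]
(43, array([510.,  44.]), array([1116.2, -741.3,   44. ]), np.float64(26.0))
(34, array([556.,  69.]), array([1043.8, -904.5,   44. ]), np.float64(20.0))
(84, array([535., 202.]), array([ 605.7, -797.8,   44. ]), np.float64(29.8))
(179, array([493., 168.]), array([453.6, 711. ,  44. ]), np.float64(33.7))
(94, array([214., 196.]), array([ 448.8, -185.2,   44. ]), np.float64(24.6))
(123, array([266., 204.]), array([505.3, -26. ,  44. ]), np.float64(33.4))
(137, array([266., 217.]), array([559.5, -31.8,  44. ]), np.float64(33.3))
```

View pics/w3.png

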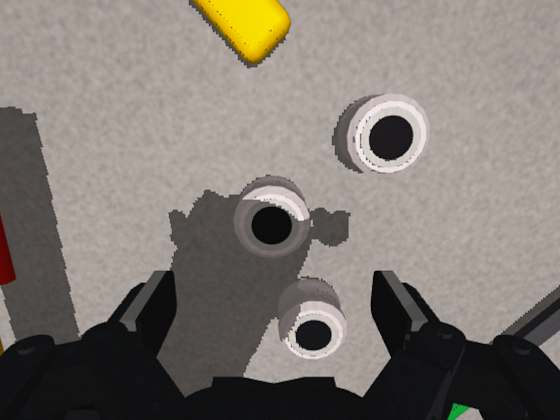

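The castings' bores are at (272,225), (391,138) and (314,335). The gripper's shadow falls on the nearest one, so I'll measure by the dark bores.

```bash
cat >> h.py <<'E'
def bores(z=44):
    im=shot('wrist');H,S,V=hsv(im);out=[]
    for A,c,m in comps(V[:370]<22,250):
        p=onplane(im,[c],z)[0];out.append((A,c,p.round(1)))
    return out
E
python3 - <<'E'
from h import *
for b in bores(): print(b)
im=shot('wrist');print(onplane(im,[[272,225],[391,138],[314,335]],44).round(1))
x,y=hw(-93,-75);print('pocket',hw(-93,-75),hw(-31,-75),hw(31,-75))
E
```

```text
(1140, array([271.6, 225.1]), array([ 549.3, -336.6,   44. ]))
(7302, array([105.5, 339.7]), array([ 466.3, -200.6,   44. ]))
(7089, array([442. , 339.7]), array([ 444.4, -459.3,   44. ]))
[[ 549.3 -336.8   44. ]
 [ 601.5 -417.1   44. ]
 [ 457.  -361.1   44. ]]
pocket (np.float64(431.6011086518153), np.float64(-24.435910297228652)) (np.float64(493.355654707283), np.float64(-29.947356702948028)) (np.float64(555.1102007627508), np.float64(-35.4588031086674))
```

Request:
servo_tool:
  moves:
    - [0.085,[-0.0025,0.001,0.06],0]
    - [0.085,[-0.0025,0.001,0.1035],0]
    - [0.085,[-0.0025,0.001,0.1035],0]
    - [0.02,[-0.0025,0.001,0.1035],0]
    - [0.02,[-0.0025,0.001,0.1035],0]
    - [0.02,[-0.0025,0.001,0.1035],0]
    - [0.02,[-0.0025,0.001,0.1035],0]
    - [0.02,[-0.0025,0.001,0.05],0]
    - [0.02,[-0.0025,0.001,-0.01],0]
    - [0.02,[-0.008,-0.05,-0.01],0]
    - [0.02,[-0.012,-0.11,-0.01],0]
    - [0.02,[-0.016,-0.17,-0.01],0]

```text
clock: 8.68
eef_pos: [553.5, -166.5, 132.3]
ee_rot: [0.0, 0.999, -0.044, 0.002]
contact_force: [0.5, 0.6, -0.8]
grip_width: 0.605
gripper_force: 63.9
```

Request:
servo_tool:
  moves:
    - [0.02,[-0.003,-0.06,0],0]
    - [0.02,[-0.0085,-0.12,0],0]
    - [0.02,[-0.0085,-0.1327,0],0]
    - [0.02,[-0.0085,-0.1327,0],0]
    - [0.02,[-0.0085,-0.1327,0.03],0]
    - [0.02,[-0.0085,-0.1327,0.03],0]

```text
clock: 9.43
eef_pos: [554.6, -37.5, 99.2]
ee_rot: [0.001, 0.999, -0.045, -0.002]
contact_force: [-1.0, -0.5, -1.7]
grip_width: 0.604
gripper_force: 63.9
```

```bash
sed -i 's/^HX,HY,HA=.*/HX,HY,HA=531.5,42.0,np.radians(-5.1)/' h.py; python3 - <<'E'
from h import *
im=shot('wrist');save(im,'w4');go(*hw(31,-75),51,-5.1); o=r.get_obs();print(o['eef_pos'],o['grip_width'],o['contact_force'])
print(hw(31,-75))
E
```

```text
shift [ 0.0001 -0.0018  0.0493] turn -0.1 dist 49 psi -5.2 q [-0.    0.47 -0.04  1.88  0.03  0.79 -1.71] t 9.47
[555.49388511 -37.16076487 100.27294782] 0.6054666106586056 [ 1.01396083 -0.2669597  -1.97593002]
(np.float64(555.7102007627508), np.float64(-35.4588031086674))
```

View pics/w4.png

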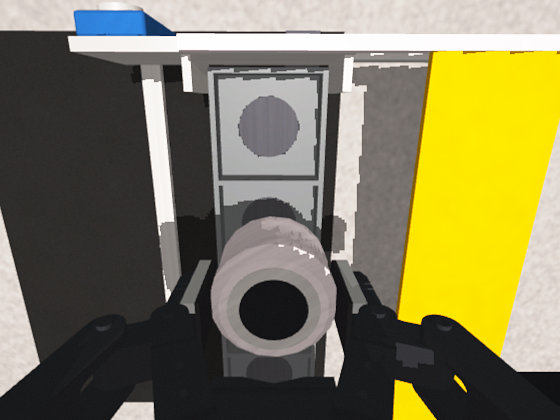

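```bash
python3 - <<'E'
from h import *
im=shot('wrist');o=r.get_obs();R=Rq(o['ee_rot']);p=np.array(o['eef_pos'])
print('bore in tool',(R.T@(onplane(im,[[273,308]],p[2]+27)[0]-p)).round(1))
print('pads mid in tool',(R.T@(onplane(im,[[272.5,262]],p[2]+10)[0]-p)).round(1))
for uv in ([211,70],[327,70],[214,179],[325,179]): print(uv,(R.T@(onplane(im,[uv],46)[0]-p)).round(1))
print('target in tool',(R.T@(np.array([*hw(62,-75),46])-p)).round(1))
E
```

```text
bore in tool [ -1.5  -0.4 -27. ]
pads mid in tool [  9.9  -0.6 -10. ]
[211, 70] [ 91.5 -34.   54.9]
[327, 70] [91.5 28.4 54.9]
[214, 179] [ 31.6 -35.5  54.9]
[325, 179] [31.7 30.2 54.9]
target in tool [30.4 -1.3 54.9]
```

Request:
servo_tool:
  moves:
    - [0.02,[0.0,-0.002,0.03],0]
    - [0.02,[0.0,-0.002,0.045],0]
    - [0.02,[0.0,-0.002,0.052],0]
    - [0.02,[0.0,-0.002,0.0535],0]
    - [0.02,[0.0,-0.002,0.0535],0]

```text
clock: 10.15
eef_pos: [556.0, -33.6, 49.4]
ee_rot: [0.0, 0.999, -0.044, 0.0]
contact_force: [-11.0, -0.9, 24.8]
grip_width: 0.601
gripper_force: 66.9
```

Request:
servo_tool:
  moves:
    - [0.07,[0.0,0.0,-0.003],0]
    - [0.07,[0.0,0.0,-0.003],0]
    - [0.07,[0.0,0.0,-0.06],0]
    - [0.07,[-0.01,0.0,-0.11],0]
    - [0.07,[-0.01,0.0,-0.11],0]

```text
clock: 10.78
eef_pos: [548.5, -32.1, 160.9]
ee_rot: [-0.0, 0.999, -0.044, 0.004]
contact_force: [-0.4, 0.2, -0.2]
grip_width: 0.82
gripper_force: 0.0
```

```bash
python3 - <<'E'
from h import *
im=shot('wrist');save(im,'w5')
go(459,-361,120,-5.1);go(604,-419,120,-5.1)
for b in bores(74): print(b)
print(hw(31,-75))
E
```

```text
shift [-0.0595  0.3354  0.0384] turn 0.1 dist 343 psi -5.0 q [-0.01  0.38 -0.04  1.85  0.02  0.9  -1.72] t 10.82
shift [0.0901 0.3805 0.0389] turn 0.1 dist 393 psi -5.0 q [-0.01  0.38 -0.04  1.85  0.02  0.9  -1.72] t 10.82
(921, array([493.7, 321.2]), array([ 445.6, -195.6,   74. ]))
(np.float64(555.7102007627508), np.float64(-35.4588031086674))
```

View pics/w5.png

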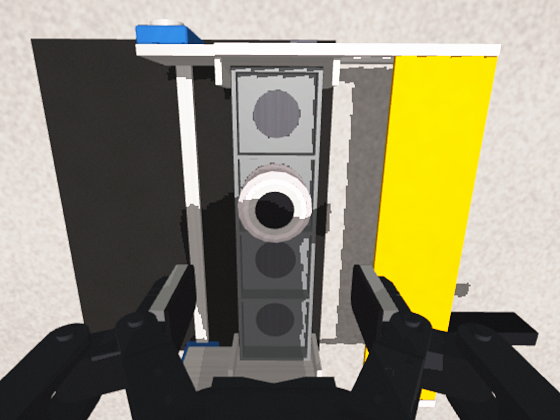

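Request:
servo_tool:
  moves:
    - [0.085,[-0.061,0.335,0.039],0]
    - [0.085,[-0.061,0.335,0.039],0]
    - [0.085,[-0.061,0.335,0.039],0]
    - [0.085,[-0.061,0.335,0.039],0]
    - [0.085,[-0.061,0.335,0.039],0]
    - [0.085,[-0.061,0.335,0.039],0]
    - [0.085,[-0.061,0.335,0.039],0]
    - [0.085,[-0.061,0.335,0.039],0]

```text
clock: 11.88
eef_pos: [456.1, -359.3, 116.6]
ee_rot: [-0.001, 0.999, -0.043, -0.001]
contact_force: [0.3, 0.7, -0.3]
grip_width: 0.997
gripper_force: 0.0
```

```bash
python3 - <<'E'
from h import *
o=r.get_obs();R=Rq(o['ee_rot']);p=np.array(o['eef_pos']);print(p)
for b in bores(44): print(b,(R.T@(b[2]-p)).round(1))
im=shot('wrist');H,S,V=hsv(im)
print([ (A,c) for A,c,m in comps(V<22,100)])
E
```

```text
[ 456.13025886 -359.28356368  116.62689463]
(1053, array([275.2, 220.2]), array([ 456. , -359.6,   44. ])) [ 0.   0.4 72.6]
(1707, array([ 36.9, 278.8]), array([ 426.2, -186.6,   44. ])) [ -44.7 -169.3   73. ]
(7322, array([105.3, 339.7]), array([ 371., -223.,   44.])) [ -96.5 -128.3   73. ]
(7115, array([442.2, 339.8]), array([ 349.7, -477.6,   44. ])) [-95.6 127.2  72.6]
[(1040, array([275.9, 220.7])), (1751, array([ 37.4, 279.1])), (37819, array([274.4, 374.4]))]
```

Request:
servo_tool:
  moves:
    - [0.085,[0,0.002,0.06],0]
    - [0.085,[0,0.002,0.1005],0]
    - [0.085,[0,0.002,0.1005],0]
    - [0.02,[0,0.002,0.1005],0]
    - [0.02,[0,0.002,0.1005],0]
    - [0.02,[0,0.002,0.1005],0]
    - [0.02,[0,0.002,0.1005],0]
    - [0.02,[0,0.002,0.05],0]
    - [0.02,[0,0.002,-0.015],0]
    - [0.02,[-0.01,-0.05,-0.02],0]
    - [0.02,[-0.02,-0.11,-0.02],0]
    - [0.02,[-0.03,-0.17,-0.02],0]

```text
clock: 13.48
eef_pos: [441.6, -187.1, 139.6]
ee_rot: [0.0, 0.999, -0.044, 0.002]
contact_force: [1.4, 0.1, -2.1]
grip_width: 0.606
gripper_force: 64.0
```

Request:
servo_tool:
  moves:
    - [0.02,[-0.008,-0.06,0],0]
    - [0.02,[-0.016,-0.12,0],0]
    - [0.02,[-0.0227,-0.1625,0],0]
    - [0.02,[-0.0227,-0.1625,0],0]
    - [0.02,[-0.0227,-0.1625,0.04],0]
    - [0.02,[-0.0227,-0.1625,0.04],0]

```text
clock: 14.22
eef_pos: [431.3, -25.6, 97.1]
ee_rot: [0.0, 0.999, -0.044, -0.002]
contact_force: [-0.3, 1.3, -1.1]
grip_width: 0.603
gripper_force: 64.0
```

```bash
python3 - <<'E'
from h import *
go(*hw(-93,-75),51,-5.1); o=r.get_obs();R=Rq(o['ee_rot']);p=np.array(o['eef_pos']);print(p,o['grip_width'])
im=shot('wrist');H,S,V=hsv(im)
for A,c,m in comps(V<22,400): print(A,c,(R.T@(onplane(im,[c],p[2]+27)[0]-p)).round(1),'if nest casting:',onplane(im,[c],74)[0].round(1))
E
```

```text
shift [ 0.0009 -0.0012  0.0461] turn 0.0 dist 46 psi -5.1 q [ 0.    0.31 -0.08  2.17  0.04  0.66 -1.77] t 14.22
[431.33267379 -25.5555292   97.08413594] 0.6026426507384195
```

Request:
servo_tool:
  moves:
    - [0.02,[0.001,-0.002,0.03],0]
    - [0.02,[0.001,-0.002,0.042],0]
    - [0.02,[0.001,-0.002,0.049],0]
    - [0.02,[0.001,-0.002,0.0505],0]
    - [0.02,[0.001,-0.002,0.0505],0]

```text
clock: 14.9
eef_pos: [433.8, -23.4, 49.3]
ee_rot: [0.0, 0.999, -0.044, -0.0]
contact_force: [-6.7, -0.2, 19.0]
grip_width: 0.604
gripper_force: 68.9
```

Request:
servo_tool:
  moves:
    - [0.07,[0.0,0.0,-0.003],0]
    - [0.07,[0.0,0.0,-0.003],0]
    - [0.07,[0.0,0.0,-0.06],0]
    - [0.07,[0.0,0.0,-0.11],0]
    - [0.07,[0.0,0.0,-0.11],0]

```text
clock: 15.52
eef_pos: [436.7, -22.8, 161.1]
ee_rot: [-0.0, 0.999, -0.044, 0.004]
contact_force: [1.0, 0.0, -0.0]
grip_width: 0.819
gripper_force: 0.0
```

```bash
python3 - <<'E'
from h import *
im=shot('wrist');save(im,'w6')
go(602,-418,120,-5.1)
E
```

```text
shift [0.2005 0.379  0.0399] turn 0.1 dist 431 psi -5.0 q [ 0.    0.22 -0.09  2.1   0.03  0.82 -1.76] t 15.57
```

View pics/w6.png

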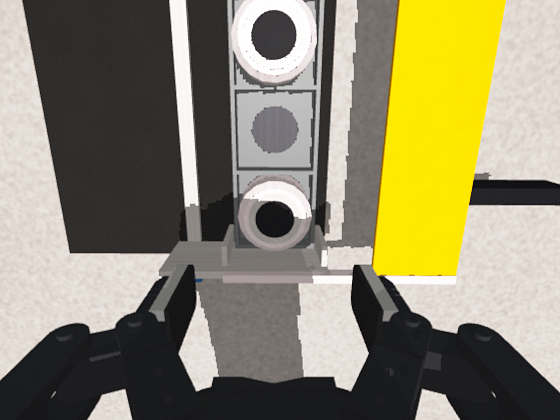

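Castings sit in pockets -93 and +31, with bores at (275,218) and (273,36). Next is casting A.

Request:
servo_tool:
  moves:
    - [0.085,[0.2005,0.379,0.04],0]
    - [0.085,[0.2005,0.379,0.04],0]
    - [0.085,[0.2005,0.379,0.04],0]
    - [0.085,[0.2005,0.379,0.04],0]
    - [0.085,[0.2005,0.379,0.04],0]
    - [0.085,[0.2005,0.379,0.04],0]
    - [0.085,[0.2005,0.379,0.04],0]
    - [0.085,[0.2005,0.379,0.04],0]
    - [0.085,[0.2005,0.379,0.04],0]
    - [0.085,[0.2005,0.379,0.04],0]

```text
clock: 16.82
eef_pos: [600.6, -416.1, 117.0]
ee_rot: [-0.001, 0.999, -0.043, -0.0]
contact_force: [-0.1, 1.9, 0.0]
grip_width: 0.995
gripper_force: 0.0
```

```bash
python3 - <<'E'
from h import *
o=r.get_obs();R=Rq(o['ee_rot']);p=np.array(o['eef_pos']);print(p)
for b in bores(44): print(b,(R.T@(b[2]-p)).round(1))
E
```

```text
[ 600.58484273 -416.11071211  116.96672078]
(578, array([51. , 12.3]), array([ 734.7, -300.9,   44. ])) [ 123.8 -126.2   73. ]
(1026, array([274.5, 220.2]), array([ 600.5, -416. ,   44. ])) [-0. -0. 73.]
(7365, array([105.2, 339.7]), array([ 515.2, -279.8,   44. ])) [ -96.7 -128.4   73.2]
(7224, array([442.4, 339.8]), array([ 494.1, -534.8,   44. ])) [-95.8 127.5  72.9]
```

Request:
servo_tool:
  moves:
    - [0.085,[0,0.002,0.06],0]
    - [0.085,[0,0.002,0.1005],0]
    - [0.085,[0,0.002,0.1005],0]
    - [0.02,[0,0.002,0.1005],0]
    - [0.02,[0,0.002,0.1005],0]
    - [0.02,[0,0.002,0.1005],0]
    - [0.02,[0,0.002,0.1005],0]
    - [0.02,[0,0.002,0.05],0]
    - [0.02,[0,0.002,-0.015],0]
    - [0.02,[-0.004,-0.05,-0.02],0]
    - [0.02,[-0.008,-0.11,-0.02],0]
    - [0.02,[-0.01,-0.17,-0.02],0]

```text
clock: 18.38
eef_pos: [605.9, -246.2, 139.5]
ee_rot: [0.0, 0.999, -0.044, 0.002]
contact_force: [1.0, 0.3, -2.5]
grip_width: 0.602
gripper_force: 63.6
```

Request:
servo_tool:
  moves:
    - [0.02,[-0.002,-0.06,0],0]
    - [0.02,[-0.004,-0.12,0],0]
    - [0.02,[-0.006,-0.18,0],0]
    - [0.02,[-0.0067,-0.2062,0],0]
    - [0.02,[-0.0067,-0.2062,0],0]
    - [0.02,[-0.0067,-0.2062,0.04],0]
    - [0.02,[-0.0067,-0.2062,0.04],0]

```text
clock: 19.25
eef_pos: [614.9, -43.0, 95.9]
ee_rot: [0.001, 0.999, -0.045, -0.002]
contact_force: [-0.9, -0.6, -1.7]
grip_width: 0.606
gripper_force: 63.6
```

```bash
python3 - <<'E'
from h import *
go(*hw(93,-75),51,-5.1); o=r.get_obs();print(o['eef_pos'],o['grip_width'])
E
```

```text
shift [ 0.0025 -0.0023  0.0449] turn -0.0 dist 45 psi -5.1 q [-0.02  0.56  0.    1.74 -0.    0.85 -1.67] t 19.25
[614.91514428 -43.04433324  95.94009762] 0.6055026118933817
```

Request:
servo_tool:
  moves:
    - [0.02,[0.0015,-0.003,0.03],0]
    - [0.02,[0.0015,-0.003,0.042],0]
    - [0.02,[0.0015,-0.003,0.048],0]
    - [0.02,[0.0015,-0.003,0.0495],0]
    - [0.02,[0.0015,-0.003,0.0495],0]

```text
clock: 19.88
eef_pos: [618.7, -39.5, 50.0]
ee_rot: [0.0, 0.999, -0.044, 0.0]
contact_force: [-6.4, -1.0, 11.2]
grip_width: 0.603
gripper_force: 65.0
```

Request:
servo_tool:
  moves:
    - [0.07,[0.0,0.0,-0.003],0]
    - [0.07,[0.0,0.0,-0.003],0]
    - [0.07,[0.0,0.0,-0.06],0]
    - [0.07,[-0.05,0.0,-0.11],0]
    - [0.07,[-0.1,0.0,-0.15],0]
    - [0.07,[-0.1,0.0,-0.15],0]

```text
clock: 20.62
eef_pos: [518.0, -29.9, 200.8]
ee_rot: [-0.0, 0.999, -0.044, 0.002]
contact_force: [1.0, -0.2, 0.6]
grip_width: 0.817
gripper_force: 0.0
```

```bash
python3 - <<'E'
from h import *
im=shot('wrist');save(im,'w7')
go(456.5,384.5,150,-4.5)
E
```

```text
shift [-0.098  -0.4074  0.0501] turn -0.5 dist 422 psi -5.0 q [-0.04  0.29 -0.    1.87  0.    0.97 -1.7 ] t 20.68
```

View pics/w7.png

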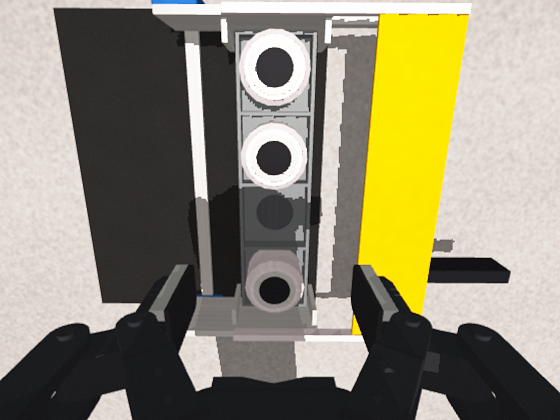

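All three castings are seated, with bores at (275,67), (274,157) and (274,290). Now the tray.

Request:
servo_tool:
  moves:
    - [0.085,[-0.098,-0.407,0.04],-0.5]
    - [0.085,[-0.098,-0.407,0.04],-0.5]
    - [0.085,[-0.098,-0.407,0.04],-0.5]
    - [0.085,[-0.098,-0.407,0.04],-0.5]
    - [0.085,[-0.098,-0.407,0.04],-0.5]
    - [0.085,[-0.098,-0.407,0.04],-0.5]
    - [0.085,[-0.098,-0.407,0.04],-0.5]
    - [0.085,[-0.098,-0.407,0.04],-0.5]
    - [0.085,[-0.098,-0.407,0.04],-0.5]
    - [0.085,[-0.098,-0.407,0.04],-0.5]

```text
clock: 21.92
eef_pos: [457.9, 382.4, 157.4]
ee_rot: [0.001, 0.999, -0.041, 0.0]
contact_force: [-0.3, 0.6, 0.0]
grip_width: 0.995
gripper_force: 0.0
```

```bash
python3 - <<'E'
from h import *
o=r.get_obs();R=Rq(o['ee_rot']);p=np.array(o['eef_pos']);print(p)
im=shot('wrist');save(im,'w8');H,S,V=hsv(im)
for A,c,m in comps((H>100)&(H<125)&(S>120)&(V>40),1500):
    q=rect(im,m,22);print(A,c,q,(R.T@(np.array([q[0],q[1],22])-p)).round(1))
    for row in (60,120,180,240):
        cols=np.where(m[row])[0]
        if len(cols): print(row,cols.min(),cols.max(),[(R.T@(x-p)).round(1).tolist()[:2] for x in onplane(im,[[cols.min(),row],[cols.max()+1,row]],22)])
for n in('top',):
    im=shot(n);H,S,V=hsv(im)
    for A,c,m in comps((H>100)&(H<125)&(S>120)&(V>40),300):print(A,rect(im,m,22))
E
```

```text
[457.90942957 382.42235443 157.39320434]
4345 [ 15.9 122.7] [538.1 574.5 124.9  37.1 -18.2] [  64.3 -198.1  135.2]
60 0 15 [[105.6, -207.2], [105.6, -195.1]]
120 0 32 [[61.7, -217.8], [61.8, -191.6]]
180 0 23 [[13.1, -229.5], [13.1, -209.5]]
22133 [266.4 175.6] [454.  389.3 249.6  64.7  -4.6] [ -4.5  -6.7 135.4]
60 223 308 [[105.9, -39.0], [106.0, 25.9]]
120 226 306 [[62.1, -38.5], [62.2, 25.7]]
180 228 305 [[13.4, -38.8], [13.5, 26.4]]
240 231 303 [[-40.8, -38.3], [-40.7, 26.4]]
447 [554.4 778.2 123.6  38.8   2.1]
622 [5.552e+02 6.690e+02 1.215e+02 7.340e+01 2.000e-01]
1548 [455.7 383.8 248.   68.2  -4.6]
```

View pics/w8.png

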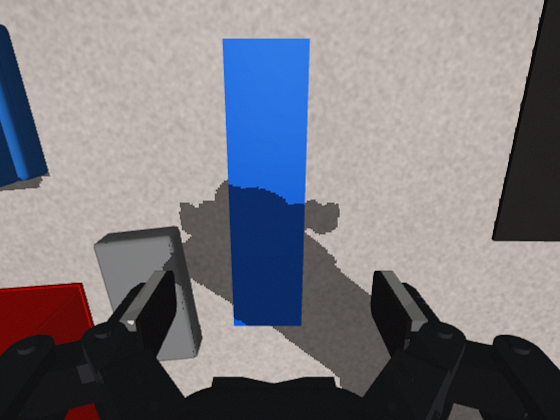

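The tray lies at columns 223-308, rows 39-325, and the gauge case to its left is clear of the finger.

Request:
servo_tool:
  moves:
    - [0.085,[-0.004,-0.004,0.06],0]
    - [0.085,[-0.004,-0.004,0.11],0]
    - [0.085,[-0.004,-0.004,0.153],0]
    - [0.085,[-0.004,-0.004,0.153],0]
    - [0.085,[-0.004,-0.004,0.153],0]
    - [0.03,[-0.004,-0.004,0.153],0]
    - [0.03,[-0.004,-0.004,0.153],0]
    - [0.03,[-0.004,-0.004,0.153],0]
    - [0.03,[-0.004,-0.004,0.153],0]
    - [0.03,[-0.004,-0.004,0.11],0]
    - [0.03,[-0.004,-0.004,0.05],0]
    - [0.03,[-0.004,-0.004,0.02],0]

```text
clock: 23.52
eef_pos: [454.4, 389.4, 142.3]
ee_rot: [-0.002, 0.999, -0.039, 0.002]
contact_force: [0.3, 0.6, -3.5]
grip_width: 0.736
gripper_force: 69.3
```

```bash
python3 - <<'E'
from h import *
go(*hw(0,-75),130,-5.1)
o=r.get_obs();R=Rq(o['ee_rot']);p=np.array(o['eef_pos']);print(p,o['grip_width'],o['contact_force'],o['wrist_torque'])
im=shot('wrist');save(im,'w9');H,S,V=hsv(im)
for A,c,m in comps((H>100)&(H<125)&(S>120)&(V>40),3000):
    k=cv2.findContours(m.astype(np.uint8),0,2)[0];k=max(k,key=cv2.contourArea).reshape(-1,2)
    print(A,c,k.min(0),k.max(0))
    for row in range(20,300,40):
        cols=np.where(m[row])[0]
        if len(cols): print(row,cols.min(),cols.max(),[(R.T@(x-p)).round(1).tolist()[:2] for x in onplane(im,[[cols.min(),row],[cols.max()+1,row]],p[2]+18)])
E
```

```text
shift [0.1035 0.4153 0.011 ] turn 0.6 dist 428 psi -4.5 q [-0.7   0.48 -0.14  1.74  0.08  0.92 -2.52] t 23.52
[454.36410019 389.37485047 142.31312957] 0.736015215338526 [ 0.32765484  0.57374354 -3.46698057] [ 0.02229952  0.00823498 -0.00380215]
63149 [273.7 178.3] [177   0] [372 388]
20 179 370 [[101.5, -31.9], [101.6, 31.1]]
60 181 367 [[89.4, -32.2], [89.5, 31.1]]
100 184 363 [[76.5, -32.2], [76.6, 30.8]]
140 187 360 [[62.7, -32.1], [62.9, 30.9]]
180 190 357 [[47.9, -32.1], [48.1, 30.9]]
220 193 354 [[32.0, -32.1], [32.2, 31.0]]
260 196 351 [[14.9, -32.0], [15.2, 31.0]]
3956 [ 14.8 121.8] [ 0 17] [ 44 183]
20 0 1 [[101.5, -90.8], [101.5, -90.2]]
60 0 13 [[89.4, -93.7], [89.4, -89.0]]
100 0 25 [[76.4, -96.9], [76.4, -87.7]]
140 0 36 [[62.6, -100.2], [62.6, -86.7]]
180 0 9 [[47.7, -103.7], [47.7, -100.0]]
```

View pics/w9.png

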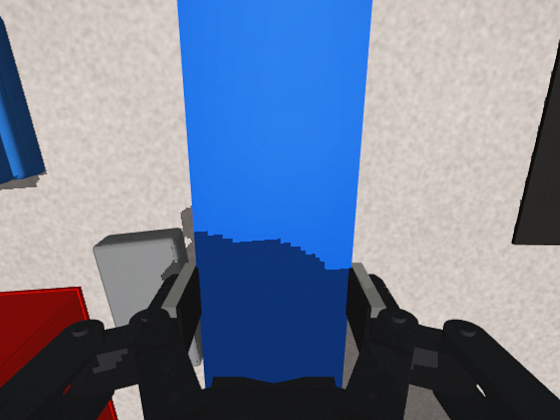

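Request:
servo_tool:
  moves:
    - [0.03,[0.015,0.06,-0.005],0.6]
    - [0.03,[0.03,0.12,-0.005],0.6]
    - [0.03,[0.045,0.18,-0.005],0.6]
    - [0.03,[0.06,0.24,-0.005],0.6]
    - [0.03,[0.075,0.3,-0.005],0.6]
    - [0.03,[0.09,0.36,-0.005],0.6]
    - [0.03,[0.1035,0.414,-0.005],0.6]
    - [0.03,[0.1035,0.414,-0.005],0.6]
    - [0.03,[0.1035,0.414,0.02],0.6]
    - [0.03,[0.1035,0.414,0.04],0.6]
    - [0.03,[0.1035,0.414,0.04],0.6]
    - [0.03,[0.1035,0.414,0.04],0.6]

```text
clock: 25.08
eef_pos: [524.3, -32.0, 98.8]
ee_rot: [-0.0, 0.999, -0.044, 0.001]
contact_force: [1.6, -0.2, -1.5]
grip_width: 0.736
gripper_force: 69.2
```

```bash
python3 - <<'E'
from h import *
go(*hw(0,-75),63,-5.1)
o=r.get_obs();p=np.array(o['eef_pos']);print(p,o['contact_force'],hw(0,-75))
a=[]
for n in('top','scene'):
    im=shot(n);H,S,V=hsv(im)
    for A,c,m in comps((H>100)&(H<125)&(S>120)&(V>30),100):
        q=rect(im,m,p[2]+18)
        if abs(q[1])<200: print(n,A,c,q)
    k=im['world_to_cam'];q=cv2.projectPoints(np.array([p]),cv2.Rodrigues(np.array(k)[:3,:3])[0],np.array(k)[:3,3],*K(im))[0].ravel();print(q)
    u,v=int(q[0]),int(q[1]);c=im['pixels'][max(0,v-80):v+80,max(0,u-100):u+100];a.append(cv2.resize(c,(400,320),interpolation=cv2.INTER_CUBIC))
cv2.imwrite('pics/two.png',cv2.cvtColor(np.hstack(a),cv2.COLOR_RGB2BGR))
E
```

```text
shift [0.0006 0.0006 0.0358] turn 0.0 dist 36 psi -5.1 q [-0.    0.43 -0.05  1.96  0.03  0.75 -1.73] t 25.07
[524.28566673 -32.02335332  98.76734147] [ 1.59596454 -0.23753471 -1.48843605] (np.float64(524.8329277350169), np.float64(-32.70307990580771))
top 440 [293.2 190.3] [623.2 -40.   66.1  55.4 -89.7]
[289.62178366 226.00590494]
scene 1184 [264.6 206. ] [572.5 -35.6 197.5  66.3  -5. ]
scene 130 [292.7 247.9] [736.9  21.   48.8  31.4  -7.8]
[264.48065029 195.65719394]
```

View pics/two.png

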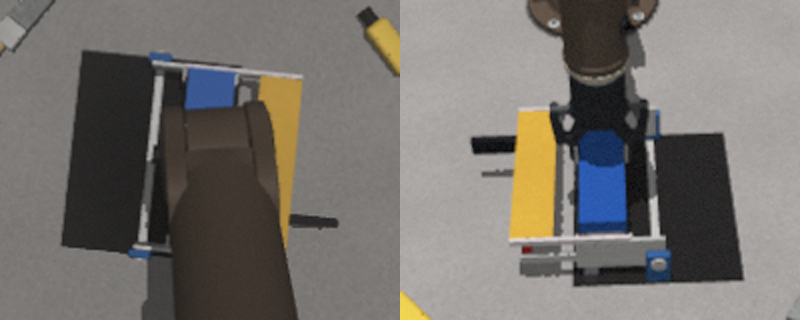

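Request:
servo_tool:
  moves:
    - [0.03,[-0.0015,0,0.01],0]
    - [0.03,[-0.0015,0,0.018],0]
    - [0.03,[-0.0015,0,0.022],0]
    - [0.03,[-0.0015,0,0.026],0]
    - [0.03,[-0.0015,0,0.026],0]

```text
clock: 25.8
eef_pos: [522.3, -32.4, 71.5]
ee_rot: [0.0, 0.999, -0.045, -0.0]
contact_force: [1.1, -0.8, -2.3]
grip_width: 0.739
gripper_force: 69.3
```

Request:
servo_tool:
  moves:
    - [0.03,[0,0,0.004],0]
    - [0.03,[0,0,0.006],0]
    - [0.03,[0,0,0.008],0]
    - [0.03,[0,0,0.008],0]

```text
clock: 26.3
eef_pos: [522.4, -32.4, 65.3]
ee_rot: [-0.0, 0.999, -0.045, 0.0]
contact_force: [-6.0, -0.7, 18.8]
grip_width: 0.741
gripper_force: 71.6
```

Request:
servo_tool:
  moves:
    - [0.078,[0,0,-0.002],0]
    - [0.078,[0,0,-0.002],0]
    - [0.078,[0,0,-0.05],0]
    - [0.078,[0,0,-0.11],0]
    - [0.06,[-0.04,0,-0.15],-10]
    - [0.06,[-0.04,0,-0.15],-20]
    - [0.06,[-0.04,0,-0.15],-30]
    - [0.06,[-0.04,0,-0.15],-40]
    - [0.06,[-0.04,0,-0.15],-50]
    - [0.06,[-0.04,0,-0.15],-60]
    - [0.06,[-0.04,0,-0.15],-75]
    - [0.06,[-0.04,0,-0.15],-90]

```text
clock: 27.8
eef_pos: [482.2, -28.9, 213.5]
ee_rot: [-0.0, 0.784, 0.621, -0.0]
contact_force: [-0.8, 0.2, -0.2]
grip_width: 0.703
gripper_force: 0.0
```

```bash
python3 - <<'E'
from h import *
go(438.4,-203,110,84.9)
o=r.get_obs();p=np.array(o['eef_pos']);print(p)
im=shot('wrist');save(im,'w10')
H,S,V=hsv(im)
for A,c,m in comps((H>100)&(H<125)&(S>120)&(V>30),1000): print(A,c,rect(im,m,80))
print(hw(0,-75))
E
```

```text
shift [-0.1795 -0.0026  0.1035] turn -8.2 dist 207 psi 76.7 q [ 0.2   0.24 -0.3   1.91  0.08  1.   -0.37] t 27.8
[482.22574947 -28.88776231 213.50222507]
23681 [325.5 186.6] [522.5 -29.7 251.   68.3  -5.2]
(np.float64(524.8329277350169), np.float64(-32.70307990580771))
```

View pics/w10.png

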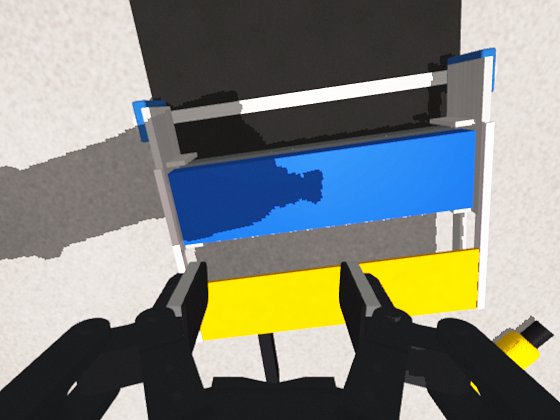

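The tray lies flat between the end plates (columns 168-477, rows 130-245). Next the cover is shut.

Request:
servo_tool:
  moves:
    - [0.05,[-0.06,-0.001,0.03],-8.2]
    - [0.05,[-0.12,-0.002,0.05],-8.2]
    - [0.05,[-0.1795,-0.0026,0.08],-8.2]
    - [0.05,[-0.1795,-0.0026,0.08],-8.2]
    - [0.05,[-0.1795,-0.0026,0.08],-8.2]

```text
clock: 28.48
eef_pos: [437.4, -202.7, 133.5]
ee_rot: [-0.0, 0.741, 0.672, -0.0]
contact_force: [-0.2, 0.7, -0.4]
grip_width: 0.585
gripper_force: 0.0
```

```bash
python3 - <<'E'
from h import *
go(438.3,-203,55,84.9)
im=shot('wrist');H,S,V=hsv(im)
o=r.get_obs();R=Rq(o['ee_rot']);p=np.array(o['eef_pos'])
for A,c,m in comps((V<22)&(np.arange(560)[None]>225)&(np.arange(560)[None]<335)&(np.arange(420)[:,None]<360),150):
    ys,xs=np.where(m)
    for row in (ys.min()+8,ys.max()-8):
        cc=xs[ys==row];print(A,row,cc.min(),cc.max(),(R.T@(onplane(im,[[cc.mean(),row]],86)[0]-p)).round(1))
E
```

```text
shift [-0.0003  0.001   0.0785] turn -0.5 dist 79 psi 84.4 q [ 0.5   0.33 -0.22  2.02  0.1   0.8   0.12] t 28.48
2006 165 265 282 [43.1 -1.6 48. ]
2006 258 266 283 [-14.5  -1.   48. ]
348 268 329 334 [-21.4  34.4  48. ]
348 316 332 334 [-56.1  37.1  48. ]
```

Request:
servo_tool:
  moves:
    - [0.05,[0,0,0.045],-0.5]
    - [0.05,[0,0,0.0785],-0.5]
    - [0.05,[0,0,0.0785],-0.5]
    - [0.0,[0,0,0.0785],-0.5]
    - [0.0,[0,0,0.0785],-0.5]
    - [0.0,[0,0,0.0785],-0.5]
    - [0.0,[0.015,0,0.0785],-0.5]
    - [0.0,[0.03,0,0.0785],-0.5]
    - [0.0,[0.045,0,0.0785],-0.5]
    - [0.0,[0.06,0,0.0785],-0.5]
    - [0.0,[0.075,0,0.0785],-0.5]
    - [0.0,[0.085,0,0.0785],-0.5]

```text
clock: 30.02
eef_pos: [446.3, -117.9, 56.9]
ee_rot: [0.001, 0.737, 0.676, 0.0]
contact_force: [-3.6, -1.4, 10.0]
grip_width: 0.129
gripper_force: 58.9
```

Request:
servo_tool:
  moves:
    - [0.0,[0.004,0,0],0]
    - [0.0,[0.008,0,0],0]
    - [0.0,[0.008,0,0],0]

```text
clock: 30.4
eef_pos: [447.0, -110.0, 56.9]
ee_rot: [0.001, 0.737, 0.676, 0.001]
contact_force: [-3.5, 1.5, 11.4]
grip_width: 0.133
gripper_force: 58.9
```

Request:
servo_tool:
  moves:
    - [0.0,[0.003,0,0],0]
    - [0.0,[0.003,0,0],0]

```text
clock: 30.65
eef_pos: [447.2, -108.0, 56.9]
ee_rot: [0.001, 0.737, 0.675, 0.0]
contact_force: [-3.5, -2.3, 11.2]
grip_width: 0.129
gripper_force: 58.6
```

Request:
servo_tool:
  moves:
    - [0.0,[0.003,0,0],0]
    - [0.0,[0.003,0,0],0]

```text
clock: 30.9
eef_pos: [447.1, -108.0, 56.9]
ee_rot: [0.002, 0.738, 0.675, -0.001]
contact_force: [-3.4, -14.0, 9.5]
grip_width: 0.13
gripper_force: 58.5
```

Request:
servo_tool:
  moves:
    - [0.0,[0.002,0,0],0]
    - [0.0,[0.002,0,0],0]

```text
clock: 31.15
eef_pos: [447.1, -107.9, 56.9]
ee_rot: [0.003, 0.739, 0.674, -0.002]
contact_force: [-4.2, -21.7, 9.3]
grip_width: 0.13
gripper_force: 58.5
```

Request:
servo_tool:
  moves:
    - [0.05,[-0.003,0,0],0]
    - [0.05,[-0.003,0,0],0]
    - [0.05,[-0.003,0,-0.05],0]
    - [0.05,[-0.003,0,-0.1],0]
    - [0.06,[-0.02,0.05,-0.1],10]
    - [0.06,[-0.03,0.1,-0.1],20]
    - [0.06,[-0.03,0.13,-0.1],30]
    - [0.06,[-0.03,0.13,-0.1],40]
    - [0.06,[-0.03,0.13,-0.1],50]
    - [0.06,[-0.03,0.13,-0.1],60]
    - [0.06,[-0.03,0.13,-0.1],70]
    - [0.06,[-0.03,0.13,-0.1],80]

```text
clock: 32.65
eef_pos: [574.2, -142.2, 155.4]
ee_rot: [-0.0, 0.999, 0.042, 0.0]
contact_force: [0.5, 0.7, -0.1]
grip_width: 0.702
gripper_force: 0.0
```

```bash
python3 - <<'E'
from h import *
o=r.get_obs();R=Rq(o['ee_rot']);p=np.array(o['eef_pos']);print(p)
x,y=hw(65,-185);print(x,y);go(x,y,27,-5.1)
im=shot('wrist');H,S,V=hsv(im)
for A,c,m in comps(((H<6)|(H>174))&(S>150)&(V>50),150): 
    q=rect(im,m,52);print(A,c,q)
for A,c,m in comps((H>15)&(H<32)&(S>150)&(V>80),1000): print('cover',A,rect(im,m,86),hw(0,-75))
im=shot('scene');H,S,V=hsv(im)
for A,c,m in comps((H>15)&(H<32)&(S>150)&(V>100),600):print(A,rect(im,m,86))
E
```

```text
[ 574.15760671 -142.19244805  155.42529272]
579.7972243314083 -148.04572639731106
shift [0.0051 0.0064 0.1284] turn 9.9 dist 129 psi 4.8 q [ 0.07  0.45  0.12  1.76 -0.06  0.94 -1.27] t 32.65
2624 [282.2 190.5] [ 582.  -146.2  115.6   13.5   -5.2]
cover 7261 [ 687.5 -272.7   68.1   35.    38.1] (np.float64(524.8329277350169), np.float64(-32.70307990580771))
cover 21688 [565.1 -40.5 171.3  61.   -4.9] (np.float64(524.8329277350169), np.float64(-32.70307990580771))
cover 1138 [412.2 -34.3  36.9  35.9   4.6] (np.float64(524.8329277350169), np.float64(-32.70307990580771))
4493 [ 276.6 -688.6  318.1  277.2   -0. ]
1217 [523.5 -36.5 248.6  57.6  -6. ]
```

Request:
servo_tool:
  moves:
    - [0.06,[0.005,0.0064,0.05],9.9]
    - [0.06,[0.005,0.0064,0.1],9.9]
    - [0.06,[0.005,0.0064,0.1284],9.9]
    - [0.06,[0.005,0.0064,0.1284],9.9]
    - [0.0,[0.005,0.0064,0.1284],9.9]
    - [0.0,[0.005,0.0064,0.1284],9.9]
    - [0.0,[0.005,0.0064,0.1284],9.9]
    - [0.0,[0.005,0.0064,0.1284],9.9]

```text
clock: 33.75
eef_pos: [580.8, -147.4, 28.6]
ee_rot: [-0.001, 0.999, -0.041, 0.001]
contact_force: [-1.6, 5.7, 7.5]
grip_width: 0.138
gripper_force: 58.4
```

Request:
servo_tool:
  moves:
    - [0.0,[0,-0.0007,-0.0161],0]
    - [0.0,[0,-0.0028,-0.0321],0]
    - [0.0,[0,-0.0063,-0.0479],0]
    - [0.0,[0,-0.0112,-0.0633],0]
    - [0.0,[0,-0.0173,-0.0782],0]
    - [0.0,[0,-0.0248,-0.0925],0]

```text
clock: 34.5
eef_pos: [582.8, -125.0, 120.2]
ee_rot: [0.001, 0.999, -0.042, 0.001]
contact_force: [7.7, -2.3, -13.1]
grip_width: 0.141
gripper_force: 58.3
```

Request:
servo_tool:
  moves:
    - [0.0,[0,-0.0087,-0.0136],0]
    - [0.0,[0,-0.0185,-0.0264],0]
    - [0.0,[0,-0.0294,-0.0383],0]
    - [0.0,[0,-0.0413,-0.0492],0]
    - [0.0,[0,-0.0541,-0.059],0]
    - [0.0,[0,-0.0677,-0.0677],0]
    - [0.0,[0,-0.082,-0.0752],0]
    - [0.0,[0,-0.0969,-0.0813],0]
    - [0.0,[0,-0.1123,-0.0862],0]
    - [0.0,[0,-0.1281,-0.0897],0]
    - [0.0,[0,-0.1441,-0.0918],0]
    - [0.0,[0,-0.1602,-0.0925],0]

```text
clock: 36.0
eef_pos: [597.7, 33.2, 216.9]
ee_rot: [0.0, 0.999, -0.043, 0.004]
contact_force: [-2.7, -4.8, 22.6]
grip_width: 0.135
gripper_force: 67.0
```

Request:
servo_tool:
  moves:
    - [0.0,[0,-0.0161,-0.002],0]
    - [0.0,[0,-0.0321,0.0],0]
    - [0.0,[0,-0.0479,0.0035],0]
    - [0.0,[0,-0.0633,0.0085],0]
    - [0.0,[0,-0.0782,0.0145],0]
    - [0.0,[0,-0.0925,0.022],0]

```text
clock: 36.75
eef_pos: [605.8, 127.0, 191.9]
ee_rot: [-0.0, 0.999, -0.043, 0.003]
contact_force: [8.7, -2.2, -0.5]
grip_width: 0.133
gripper_force: 67.2
```

Request:
servo_tool:
  moves:
    - [0.0,[0,-0.0136,0.0087],0]
    - [0.0,[0,-0.0264,0.0185],0]
    - [0.0,[0,-0.0383,0.0294],0]
    - [0.0,[0,-0.0492,0.0413],0]
    - [0.0,[0,-0.059,0.0541],0]
    - [0.0,[0,-0.0677,0.0677],0]
    - [0.0,[0,-0.0752,0.082],0]
    - [0.0,[0,-0.0813,0.0969],0]
    - [0.0,[0,-0.0862,0.1123],0]
    - [0.0,[0,-0.0897,0.1281],0]
    - [0.0,[0,-0.0918,0.1441],0]
    - [0.0,[0,-0.0925,0.1575],0]

```text
clock: 38.25
eef_pos: [612.3, 221.2, 32.8]
ee_rot: [-0.001, 0.999, -0.042, 0.002]
contact_force: [5.4, 3.9, -2.0]
grip_width: 0.141
gripper_force: 71.6
```

Request:
servo_tool:
  moves:
    - [0.0,[0,0,0.003],0]
    - [0.0,[0,0,0.004],0]
    - [0.0,[0,0,0.004],0]

```text
clock: 38.62
eef_pos: [612.3, 221.2, 29.0]
ee_rot: [-0.001, 0.999, -0.042, 0.002]
contact_force: [5.8, 5.2, -4.2]
grip_width: 0.138
gripper_force: 71.3
```

Request:
servo_tool:
  moves:
    - [0.0,[0,0,0.003],0]
    - [0.0,[0,0,0.003],0]
    - [0.0,[0,0,0.003],0]

```text
clock: 39.0
eef_pos: [612.5, 221.3, 27.3]
ee_rot: [-0.001, 0.999, -0.042, 0.002]
contact_force: [2.9, 2.3, 6.4]
grip_width: 0.134
gripper_force: 73.6
```

Request:
servo_tool:
  moves:
    - [0.06,[0,0,-0.001],0]
    - [0.06,[0,0,-0.001],0]
    - [0.06,[0,0,-0.06],0]
    - [0.06,[0,0,-0.12],0]
    - [0.05,[-0.05,0,-0.15],-10]
    - [0.05,[-0.1,0,-0.15],-20]
    - [0.05,[-0.13,0,-0.15],-30]
    - [0.05,[-0.13,0,-0.15],-40]
    - [0.05,[-0.13,0,-0.15],-50]
    - [0.05,[-0.13,0,-0.15],-60]
    - [0.05,[-0.13,0,-0.15],-75]
    - [0.05,[-0.13,0,-0.15],-90]

```text
clock: 40.5
eef_pos: [480.8, 229.9, 175.1]
ee_rot: [0.0, 0.783, 0.622, -0.001]
contact_force: [0.6, -0.1, -0.2]
grip_width: 0.584
gripper_force: 0.0
```

```bash
python3 - <<'E'
from h import *
x,y=hw(-70,160);print(x,y);go(x,y,90,84.9)
print(np.array(hw(60,185)))
for n in('top','scene'):
    im=shot(n);H,S,V=hsv(im)
    for A,c,m in comps(((H<6)|(H>174))&(S>150)&(V>60),15):
        w=onplane(im,[c],46)[0]
        if abs(w[1])<300 and 250<w[0]<1000: print(' red',A,c,w.round(1))
im=shot('wrist');save(im,'w11')
E
```

```text
476.0002129198768 207.58917124637404
shift [-0.0228  0.0004  0.0852] turn -7.9 dist 88 psi 77.0 q [-0.37  0.36 -0.24  1.85  0.1   0.94 -0.87] t 40.5
[607.70790884 220.93393929]
 red 138 [203.8 193.2] [618.7 219.3  46. ]
 red 124 [354.9 222. ] [616. 221.  46.]
```

Request:
servo_tool:
  moves:
    - [0.05,[-0.023,0,0.05],-7.9]
    - [0.05,[-0.023,0,0.085],-7.9]
    - [0.05,[-0.023,0,0.085],-7.9]
    - [0.05,[-0.023,0,0.085],-7.9]

```text
clock: 41.15
eef_pos: [476.5, 208.8, 91.5]
ee_rot: [0.0, 0.74, 0.672, 0.001]
contact_force: [0.1, 0.4, 1.0]
grip_width: 0.589
gripper_force: 0.0
```

```bash
python3 - <<'E'
from h import *
x,y=hw(-70,160);go(x,y,5,84.9)
im=shot('wrist');save(im,'w12')
E
```

```text
shift [-0.0013 -0.0005  0.0865] turn -0.4 dist 87 psi 84.5 q [-0.33  0.45 -0.24  1.97  0.16  0.74 -0.76] t 41.15
```

View pics/w12.png

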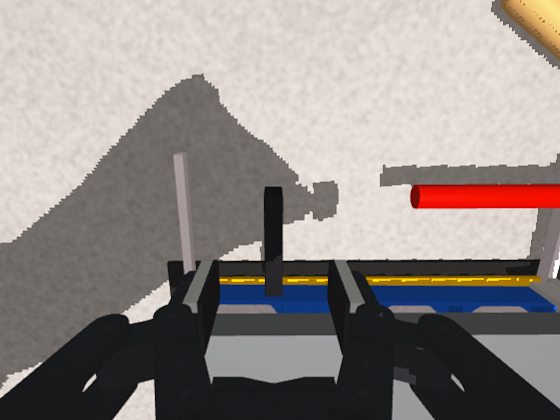

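The leaf is over. The fin is at columns 264-282, rows 187-295, with the blue tray above the yellow cover at row 281.

Request:
servo_tool:
  moves:
    - [0.05,[0.004,0,0.045],-0.4]
    - [0.05,[0.004,0,0.085],-0.4]
    - [0.05,[0.004,0,0.085],-0.4]
    - [0.0,[0.004,0,0.085],-0.4]
    - [0.0,[0.004,0,0.085],-0.4]
    - [0.0,[0.004,0,0.085],-0.4]
    - [0.0,[0.014,0,0.085],-0.4]
    - [0.0,[0.024,0,0.085],-0.4]
    - [0.0,[0.034,0,0.085],-0.4]
    - [0.0,[0.044,0,0.085],-0.4]
    - [0.0,[0.054,0,0.085],-0.4]
    - [0.0,[0.064,0,0.085],-0.4]

```text
clock: 42.7
eef_pos: [482.6, 272.4, 7.5]
ee_rot: [0.0, 0.738, 0.675, 0.001]
contact_force: [-3.5, -1.6, 10.7]
grip_width: 0.129
gripper_force: 58.7
```

Request:
servo_tool:
  moves:
    - [0.0,[0.01,0,0],0]
    - [0.0,[0.02,0,0],0]
    - [0.0,[0.03,0,0],0]
    - [0.0,[0.032,0,0],0]
    - [0.0,[0.032,0,0],0]

```text
clock: 43.32
eef_pos: [485.6, 305.2, 7.5]
ee_rot: [-0.0, 0.738, 0.675, 0.002]
contact_force: [-1.7, 0.7, 7.4]
grip_width: 0.127
gripper_force: 59.1
```

Request:
servo_tool:
  moves:
    - [0.0,[0.003,0,0],0]
    - [0.0,[0.003,0,0],0]

```text
clock: 43.58
eef_pos: [485.6, 305.5, 7.4]
ee_rot: [0.001, 0.738, 0.675, 0.0]
contact_force: [-3.1, -7.0, 12.9]
grip_width: 0.128
gripper_force: 59.8
```

Request:
servo_tool:
  moves:
    - [0.0,[0.002,0,0],0]
    - [0.0,[0.002,0,0],0]
    - [0.0,[0.002,0,0],0]
    - [0.05,[0,0,0],0]
    - [0.05,[0,0,0],0]
    - [0.05,[0,0,-0.06],0]
    - [0.05,[0,0,-0.12],0]
    - [0.06,[-0.02,0.06,-0.14],10]
    - [0.06,[-0.05,0.1,-0.14],20]
    - [0.06,[-0.08,0.13,-0.14],30]
    - [0.06,[-0.08,0.13,-0.14],40]
    - [0.06,[-0.08,0.13,-0.14],50]

```text
clock: 45.08
eef_pos: [608.0, 215.3, 145.5]
ee_rot: [-0.0, 0.955, 0.297, 0.0]
contact_force: [-0.6, -0.7, 0.5]
grip_width: 0.703
gripper_force: 0.0
```

```bash
python3 - <<'E'
from h import *
go(612.5,221.3,27,-5.1)
for n in('top','scene'):
    im=shot(n);H,S,V=hsv(im)
    for A,c,m in comps((H>15)&(H<32)&(S>150)&(V>80),60):
        q=rect(im,m,10)
        if 0<q[1]<350: print(n,A,q)
print(hw(0,170))
E
```

```text
shift [ 0.0071 -0.0024  0.1185] turn 39.7 dist 119 psi 34.6 q [-0.43  0.54  0.01  1.62 -0.01  0.98 -1.38] t 45.08
top 625 [556.1 213.7 231.1  54.9  -5.5]
scene 623 [531.7 219.  213.7  58.9  -5.9]
(np.float64(546.6120304672951), np.float64(211.32698111983083))
```

Request:
servo_tool:
  moves:
    - [0.06,[0.007,-0.0024,0.02],10]
    - [0.06,[0.007,-0.0024,0.02],20]
    - [0.06,[0.007,-0.0024,0.02],30]
    - [0.06,[0.007,-0.0024,0.02],39.7]
    - [0.06,[0.007,-0.0024,0.07],39.7]
    - [0.06,[0.007,-0.0024,0.1185],39.7]
    - [0.06,[0.007,-0.0024,0.1185],39.7]
    - [0.0,[0.007,-0.0024,0.1185],39.7]
    - [0.0,[0.007,-0.0024,0.1185],39.7]
    - [0.0,[0.007,-0.0024,0.1185],39.7]
    - [0.0,[0.007,-0.0024,0.1185],39.7]

```text
clock: 46.55
eef_pos: [613.2, 221.3, 29.2]
ee_rot: [-0.0, 0.999, -0.042, 0.001]
contact_force: [-1.5, -2.4, 7.8]
grip_width: 0.14
gripper_force: 58.4
```

Request:
servo_tool:
  moves:
    - [0.0,[0,0.0,-0.0032],0]
    - [0.0,[0,0.0002,-0.0081],0]
    - [0.0,[0,0.0005,-0.0129],0]
    - [0.0,[0,0.001,-0.0193],0]
    - [0.0,[0,0.0018,-0.0257],0]
    - [0.0,[0,0.0028,-0.0321],0]
    - [0.0,[0,0.0047,-0.0416],0]
    - [0.0,[0,0.0072,-0.051],0]
    - [0.0,[0,0.0112,-0.0633],0]
    - [0.0,[0,0.0173,-0.0782],0]
    - [0.0,[0,0.0248,-0.0925],0]

```text
clock: 47.92
eef_pos: [611.0, 199.1, 120.5]
ee_rot: [-0.002, 0.999, -0.041, 0.001]
contact_force: [6.8, 5.6, -7.4]
grip_width: 0.143
gripper_force: 58.6
```

Request:
servo_tool:
  moves:
    - [0.0,[0,0.0087,-0.0136],0]
    - [0.0,[0,0.0185,-0.0264],0]
    - [0.0,[0,0.0294,-0.0385],0]
    - [0.0,[0,0.0413,-0.0497],0]
    - [0.0,[0,0.0541,-0.0596],0]
    - [0.0,[0,0.0677,-0.0687],0]
    - [0.0,[0,0.082,-0.0765],0]
    - [0.0,[0,0.0969,-0.083],0]
    - [0.0,[0,0.1123,-0.0882],0]
    - [0.0,[0,0.1281,-0.092],0]
    - [0.0,[0,0.1441,-0.0945],0]
    - [0.0,[0,0.1602,-0.0955],0]

```text
clock: 49.42
eef_pos: [596.4, 40.5, 217.8]
ee_rot: [-0.003, 0.999, -0.04, 0.001]
contact_force: [-6.7, 6.6, 13.0]
grip_width: 0.131
gripper_force: 66.0
```

Request:
servo_tool:
  moves:
    - [0.0,[0,0.0161,0.0],0]
    - [0.0,[0,0.0321,0.002],0]
    - [0.0,[0,0.0479,0.0055],0]
    - [0.0,[0,0.0633,0.0105],0]
    - [0.0,[0,0.0782,0.0165],0]
    - [0.0,[0,0.0925,0.024],0]
    - [0.0,[0,0.1061,0.0335],0]
    - [0.0,[0,0.1189,0.0433],0]
    - [0.0,[0,0.1308,0.0545],0]
    - [0.0,[0,0.1417,0.067],0]
    - [0.0,[0,0.1515,0.08],0]
    - [0.0,[0,0.1602,0.0945],0]

```text
clock: 50.92
eef_pos: [581.3, -122.4, 120.3]
ee_rot: [-0.001, 0.999, -0.042, -0.002]
contact_force: [-5.4, 0.6, 1.3]
grip_width: 0.132
gripper_force: 73.7
```

Request:
servo_tool:
  moves:
    - [0.0,[0,0.0075,0.0143],0]
    - [0.0,[0,0.0136,0.0292],0]
    - [0.0,[0,0.0185,0.0446],0]
    - [0.0,[0,0.022,0.0604],0]
    - [0.0,[0,0.0241,0.0764],0]
    - [0.0,[0,0.0248,0.089],0]
    - [0.0,[0,0.0248,0.093],0]
    - [0.0,[0,0.0248,0.093],0]

```text
clock: 51.92
eef_pos: [579.8, -147.3, 26.7]
ee_rot: [0.0, 0.999, -0.041, -0.001]
contact_force: [-4.9, -0.7, -5.6]
grip_width: 0.137
gripper_force: 75.3
```

Request:
servo_tool:
  moves:
    - [0.0,[0,0,0.003],0]
    - [0.0,[0,0,0.003],0]
    - [0.0,[0,0,0.003],0]

```text
clock: 52.3
eef_pos: [579.9, -147.3, 26.2]
ee_rot: [-0.0, 0.999, -0.041, -0.001]
contact_force: [-14.5, 1.3, 22.2]
grip_width: 0.14
gripper_force: 78.6
```

Stop felt. I'll release, retreat, and look over the result.

Request:
servo_tool:
  moves:
    - [0.06,[0,0,-0.002],0]
    - [0.06,[0,0,-0.002],0]
    - [0.06,[0,0,-0.002],0]
    - [0.06,[0,0,-0.06],0]
    - [0.06,[0,0,-0.12],0]
    - [0.06,[0,-0.02,-0.18],0]
    - [0.06,[-0.04,-0.08,-0.22],0]
    - [0.06,[-0.08,-0.14,-0.22],0]
    - [0.06,[-0.1,-0.2,-0.22],0]
    - [0.06,[-0.1,-0.26,-0.22],0]
    - [0.06,[-0.1,-0.26,-0.22],0]
    - [0.06,[-0.1,-0.26,-0.22],0]

```text
clock: 53.8
eef_pos: [502.9, 122.8, 244.3]
ee_rot: [-0.0, 0.999, -0.039, 0.0]
contact_force: [0.2, -0.7, 0.3]
grip_width: 0.702
gripper_force: 0.0
```

```bash
python3 - <<'E'
from h import *
o=r.get_obs();print(o['eef_pos'],o['contact_force'])
im=shot('wrist');save(im,'w13');H,S,V=hsv(im)
for A,c,m in comps(((H<8)|(H>172))&(S>130)&(V>50),150):
    print('red',A,c,onplane(im,[c],54)[0].round(1))
for A,c,m in comps((H>100)&(H<125)&(S>120)&(V>40),1000): print('blue',A,c,rect(im,m,26))
print([np.round(hw(x,75),1) for x in(-93,0,31,93)])
im=shot('scene');H,S,V=hsv(im)
for A,c,m in comps(((H<8)|(H>172))&(S>130)&(V>50),15):
    w=onplane(im,[c],54)[0]
    if abs(w[1])<250: print('scene red',A,w.round(1))
E
```

```text
[502.86272595 122.83507184 244.3242119 ] [ 0.18965916 -0.68315583  0.280984  ]
red 1517 [274.9  38. ] [632.3 112.6  54. ]
red 1513 [548.8  92.7] [ 567. -137.   54.]
red 1252 [274.  115.4] [566.3 118.4  54. ]
red 920 [272.1 233.3] [447.  129.5  54. ]
blue 7594 [271.7 137.1] [536.6 122.2 252.   66.3  -5.1]
[array([445.5, 125. ]), array([538.2, 116.7]), array([569. , 113.9]), array([630.8, 108.4])]
scene red 65 [447.5 128.7  54. ]
scene red 79 [567.3 116.8  54. ]
scene red 93 [ 573.2 -145.5   54. ]
scene red 90 [633.4 110.6  54. ]
```

All three castings stand red end up in the tray, at the pocket positions on the pad. The bar is back at -y, and the robot is clear of everything.

```bash
python3 -c "
from workcell import r
print(r.sign_off())"
```

```text
the job is handed in; nothing more can be done
None
```

The job is handed in at about 54 s. All three castings stand red end up in the blue tray on the pad, and the leaf is back down. I touched none of the tools or other things on the bench. The sign-off returned no verdict.

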